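# Turn a block weight plug-up in the lever vise and re-clamp it

## Robot

A 6-joint arm with a two-finger parallel gripper is mounted at the origin on a cart in front of the work surface, level with it; the furniture and walls round the work are solid. World frame = base frame: x ahead of the robot, y to its left, z up, the work surface at z = 0. Lengths are in m, angles in rad, forces in N, time in s.
With the tool pointing down it reaches from about 0.25 to 0.775 m from the base axis. Payload 4 kg.
Tool frame: the origin (TCP) lies at the centre of the arm's flange, where the gripper is bolted on; the fingertips stand 199 mm ahead of it and the grasp point (between the pads) lies 180 mm ahead of it (robot.tcp_to_tips is the distance from the TCP to the fingertips, in m); z points along the fingers, y is the line along which they close (so a half turn about z gives the same grasp; the last joint's range is limited). The gripper opens to 94 mm and grips with 3 to 60 N. Pads are 16 mm wide; open, the fingers measure 119 mm over their backs; the gripper's body (75 mm by 177 mm) begins 78 mm behind the grasp point.
Start: joints at [-1.264, 0.087, 1.371, -0, 1.684, -0.103], TCP at [0.219, -0.504, 0.405] pointing down, gripper open.
Joint ranges: [-3.1, 3.1], [-0.76, 2.03], [0.27, 2.55], [-1.08, 4.22], [0.17, 2.65], [-2.57, 2.57]. Speed limits (rad/s): [2.79, 2.79, 3.14, 3.14, 3.14, 3.14].

## Interface

Orientations are given as [roll, pitch, yaw] about the fixed x, y, z axes, in that order (R = Rz(yaw) Ry(pitch) Rx(roll)).
In Python, from bench import telemetry, snapshot, ticket, robot gives the robot as it stands.
- The arm moves only by the tool apply_moves, never from a script. Its argument "moves" is a list that holds one entry, the list of rows, each a list of 5 numbers: the shift along the tool's x, y, z in units of 50 mm (1.0 is 50 mm), then the turn about the tool's z in units of 10 degrees (1.0 is 10 degrees), then the closure, from 0 (fully open) to 1 (shut). A call has 1 to 10 rows; each row is the pose to reach, as a shift and turn from the pose commanded when the call began, along the tool's axes at that moment; what a row does not reach only later rows make up. A row lasts 1/8 s, in which the tool goes at most 62.5 mm and 10.7 degrees, less where a joint would pass 70% of its speed; a pose out of reach is approached as far as the arm can. A call with a gripper value outside its range is refused whole. The fingers move at their own pace and stop on an object; the grip force is fixed at half the most. Time passes only in rows, so rows that repeat a pose let the fingers close. It gives the time, the measured TCP pose, the force, the opening and the grip force at its end, in the units of the state.
- telemetry.get_obs(): the state, without advancing time (a new reading comes with each control period).
- snapshot(name): name is "scene" or "side" or "wrist"; returns a dict with "image" (420x560x3 uint8, red, green, blue), "fovy" (degrees; the focal length in pixels is half the picture's height over the tangent of half this angle, whatever the lens; pixels are square), "cx", "cy" (the principal point, pixels), "R" (3x3) and "t" (3): a world point X has camera coordinates R X + t. Camera axes: x right, y down, z forward; pixel columns grow to the right and rows downward; lengths in m; the calibration is good to about 2 mm. The wrist camera is an equidistant fisheye: a pixel r from the principal point sees the ray r / f radians off the axis. A picture is of the moment at which its call begins. There is no depth.
- ticket.close_job(): hands the job in; it is judged then, once.
The state is a dict: "time": time; "joint_positions": joint angles; "qvel": joint speeds; "joint_torque": joint torques, N m; "tool_pos": TCP position; "ee_rot": TCP orientation; "wrist_force": force on the tool from outside, world axes, zero at the start; "wrist_torque": the same for the moment, N m; "width": finger opening in m; "finger_force": force on a finger pad.
Only numpy, scipy, OpenCV 4.12 (cv2) and the standard library are available. Lean on these libraries where they do the work, as an engineer would, in place of code of your own. Each camera call takes 0.05 s, during which the arm holds its last target. There are 200 camera calls.

## Task

The steel block weight is clamped flat in the small lever vise, so the screwed plug of its adjusting cavity is hidden against the fixed jaw. Open the vise, take the weight out and turn it a quarter turn so that the plug faces up, set it back in the middle of the jaws down on the two parallels, and press it, still held, firmly against the fixed jaw while the sliding jaw is still clear of it; then let go and swing the lever until the sliding jaw nips the weight firmly, without overtightening. Leave the weight clamped there square and flat, and do not disturb the other things on the bench.

Things in the scene. Friction and masses are not known exactly. Their poses are not given: they have to be found in the camera images.
- vise: small grey lever vise, fixed to the bench; foot 92 x 216 mm, 12 mm thick. Origin: on the bench, below the middle of the fixed jaw's face. x runs along the jaws, +y points from the sliding to the fixed jaw (closing direction), z up. Casting below the jaws: x -26 to 26 mm, up to 40 mm high, so the ends of the 64 mm weight overhang it. Gear cover at y -104 to -148 mm reaches x = 42 mm, 49 mm high
- fixed_jaw: the fixed jaw: 48 mm long (x -24 to 24 mm), 31 mm thick, top 57.5 mm above the bench. Origin: middle of the lower edge of its flat face, 40 mm above the bench; axes as the vise's, the face looks to -y
- parallels (a point): the seat between the jaws: two ground steel strips running along the vise's y, each 12 mm wide, at x = -17 and 17 mm of the vise, tops 40 mm above the bench; the weight must stand on both. This point: between them at that height, where the middle of the upright weight's underside belongs, 12.5 mm from the fixed jaw's face
- block_weight: polished steel block weight, 64 x 40 x 25 mm along its x, y, z, about 0.5 kg. Origin: its centre. The plug is in the narrow face on its +y side. At the start it lies flat on the parallels, clamped across its 40 mm width: its x along the jaws, z up, +y (plug) against the fixed jaw, top 65 mm above the bench. Wanted: +y up, 25 mm between the jaws, plug face 80 mm above the bench
- plug (a point): centre of the flush round plug (13 mm across, with a screwdriver slot) in the +y face of block_weight, 20 mm from its centre
- moving_jaw (a joint): travel of the sliding jaw (48 mm long, 30 mm thick, as high as the fixed jaw), in metres: 0 = fully open, 48 mm from the fixed jaw; the gap is 48 mm less this value. It touches the flat weight at 0.008 and the upright weight at 0.023; end of travel 0.03. Moved only by the lever, by rack and pinion, 15.6 mm per radian
- jaw_face (a point): middle of the sliding jaw's face, 49 mm above the bench; moves with the jaw
- lever_arm (a joint): angle of the lever in radians: 0 = fully open (pointing to -y of the vise), about 0.5 at the start, about 1.47 with the upright weight clamped (pointing to -x of the vise), end of travel 1.9; clockwise from above as it closes. It stays where left: 3 N at the knob swings it, each newton more presses the jaw 7 N harder (a nip turns it 0.03 to 0.1 further); let go, friction holds up to 19 N at the jaw
- lever_knob (a point): centre of the black upright knob at the lever's end: 20 mm across, from 50 to 80 mm above the bench, this point at 68 mm, 105 mm from the pivot. A 10 mm round bar joins it from the pivot's side, 58 mm above the bench. A push of 6 to 10 N here clamps the weight well; some 17 N overtightens it (100 N at the jaw)
- lever_pivot (a point): point on the lever's vertical axis, 68 mm above the bench, just above the hub; at x = 22 mm, y = -126 mm of the vise
- small_block: bystander: a smaller steel block weight 50 x 32 x 16 mm lying flat left of the vise; origin its centre
- screwdriver: bystander: small screwdriver 160 mm long with a yellow handle, lying left of the vise; origin under its middle
- dropper_bottle: bystander: amber dropper bottle 35 mm across, 103 mm tall; origin under its middle
- beaker_50: bystander: glass beaker 46 mm across, 60 mm tall; origin under its middle
- petri_dish: bystander: glass dish 60 mm across, 14 mm tall; origin under its middle
- weight_200g: bystander: knob weight 30 mm across, 52 mm tall; origin under its middle
- weight_100g: bystander: knob weight 24 mm across, 42 mm tall; origin under its middle
Not all that is in view belongs to the job. What is shaped like the block_weight but yellow is not meant.

How it is judged:
On the way:
1. the weight stands plug-up on the parallels in the middle of the jaws and is pressed against the fixed jaw (more than 3 N) while the sliding jaw is still at least 2 mm clear of it (angle between block_weight's own y axis and vertical below 0.05 rad and z of plug in the frame of vise between 0.0783 and 0.0817 m and angle between the x axis of block_weight and the x axis of vise, either way round below 0.04 rad and x of block_weight in the frame of vise between -0.012 and 0.012 m and contact force between block_weight and fixed_jaw above 3 N and value of joint moving_jaw below 0.021 m), for 0.1 s.
At the end, for the whole second after the job is handed in: the weight is clamped plug up (within 0.05 rad), bedded on the parallels and flat against the fixed jaw (within 1.7 mm and 0.04 rad), within 12 mm of the middle of the jaws, nipped with more than 8 N by each jaw, and at rest (angle between block_weight's own y axis and vertical below 0.05 rad and z of plug in the frame of vise between 0.0783 and 0.0817 m and angle between the x axis of block_weight and the x axis of vise, either way round below 0.04 rad and x of block_weight in the frame of vise between -0.012 and 0.012 m and y of block_weight in the frame of vise between -0.0142 and -0.0108 m and contact force between block_weight and moving_jaw above 8 N and contact force between block_weight and fixed_jaw above 8 N and velocity of joint lever_arm below 0.05 rad/s and linear speed of block_weight below 0.01 m/s); the robot touches nothing.
It fails at once if the weight is squeezed or pressed by a jaw with more than 100 N (overtightened) (contact force between block_weight and moving_jaw above 100 N or contact force between block_weight and fixed_jaw above 100 N).
It fails at once if a bystander is moved more than 20 mm (distance of any of small_block, screwdriver, dropper_bottle, beaker_50, petri_dish, weight_200g, weight_100g from where it was at the start of the episode above 0.02 m).
It also fails if it takes over 70 s, if anything falls off the work surface, if the arm or the gripper's body presses on something with over 40 N, if the wrist force passes 120 N, or if a joint passes its speed limit or range.

## Working session

There is one attempt and no reset: what is moved stays moved. The work goes in short steps, Python scripts to look and compute and a tool call to move; the robot and the scene stay as the last step left them, time stands still between calls to the robot, and variables do not carry over. Pictures are saved under pics/ and viewed, at most 10 in all, crops included, and the job is handed in when it is done.

Besides the shell and the picture viewer there is one more tool, called as a command line: name --argument value ..., lists and objects as JSON in quotes. apply_moves: Moves the arm, as the interface text tells. Its arguments: {"type":"object","properties":{"moves":{"type":"array","items":{"type":"array","items":{"type":"array","items":{"type":"number"}}}}},"required":["moves"]}

```bash
mkdir -p pics; ls
python3 - <<'E'
from bench import telemetry, snapshot, robot
import cv2, numpy as np, pickle
print(telemetry.get_obs())
for n in ["scene","side","wrist"]:
    s=snapshot(n); pickle.dump(s,open(f"pics/{n}0.pkl","wb"))
    cv2.imwrite(f"pics/{n}0.png",cv2.cvtColor(np.asarray(s["image"]),cv2.COLOR_RGB2BGR))
    print(n,s["fovy"],s["cx"],s["cy"],np.round(s["R"],3).tolist(),np.round(s["t"],3))
E
```

```text
pics
{'time': 0.0, 'joint_positions': array([-1.26410002e+00,  8.79557241e-02,  1.37223027e+00, -3.16993417e-05,
        1.68357808e+00, -1.03087604e-01]), 'qvel': array([-5.27568113e-05, -1.55658640e-04,  6.53700079e-04,  4.87386526e-04,
       -6.88049300e-04, -1.23554355e-03]), 'joint_torque': array([ 6.14008623e-04, -3.40179241e+01, -3.02427149e+01,  7.17027392e-02,
        3.27562506e-02, -1.72923042e-04]), 'tool_pos': array([ 0.21909156, -0.50436324,  0.40351547]), 'ee_rot': array([-3.13942952e+00, -1.92112097e-04,  4.09780166e-01]), 'wrist_force': array([ 0.12086578, -0.81267111,  0.05315925]), 'wrist_torque': array([ 0.02822286, -0.03068897, -0.00946281]), 'finger_force': 0.0, 'width': 0.0940309731635902}
scene 47.99696857317916 284.44323092797697 215.22629612143916 [[-0.666, -0.746, 0.019], [-0.309, 0.253, -0.917], [0.679, -0.617, -0.398]] [0.403 0.237 1.335]
side 45.82328626489722 280.08966500761517 209.89598414986048 [[-0.888, -0.459, -0.009], [-0.189, 0.384, -0.904], [0.418, -0.801, -0.428]] [0.546 0.181 1.397]
wrist 65.70646984690485 283.65997061345547 213.5864952262278 [[0.398, -0.918, -0.001], [-0.889, -0.385, 0.248], [-0.228, -0.097, -0.969]] [-0.548 -0.024  0.389]
```

View pics/scene0.png

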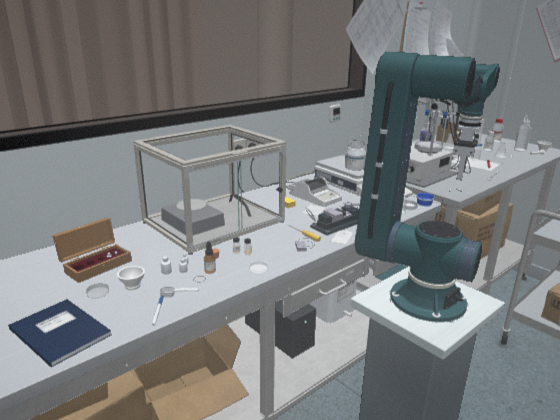

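View pics/side0.png

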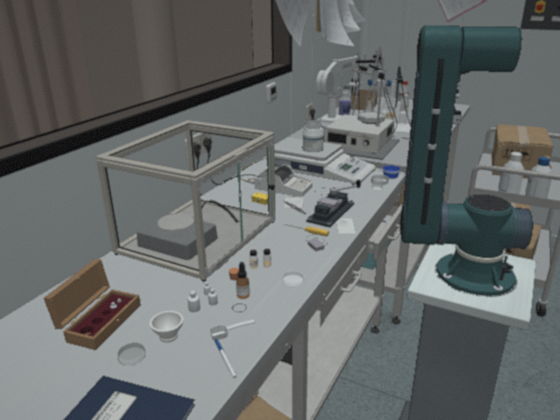

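The scene view shows the dark vise at about (340,218), and the side view shows it at about (330,207). The yellow screwdriver handle and small block lie beside it. Next I'll triangulate the vise and view the wrist image.

```bash
cat > h.py <<'E'
import numpy as np, cv2, pickle
def ray(s,u,v,fish=False):
    f=210/np.tan(np.radians(s["fovy"]/2)); x=(u-s["cx"]); y=(v-s["cy"])
    if fish:
        r=np.hypot(x,y)+1e-12; th=r/f; d=np.array([np.sin(th)*x/r,np.sin(th)*y/r,np.cos(th)])
    else: d=np.array([x/f,y/f,1])
    R=np.asarray(s["R"]); return -R.T@np.asarray(s["t"]), R.T@d
def onz(s,u,v,z,fish=False):
    c,d=ray(s,u,v,fish); return c+d*(z-c[2])/d[2]
def proj(s,X,fish=False):
    f=210/np.tan(np.radians(s["fovy"]/2)); p=np.asarray(s["R"])@np.asarray(X)+np.asarray(s["t"])
    if fish:
        r=np.hypot(p[0],p[1]); th=np.arctan2(r,p[2]); q=f*th*p[:2]/max(r,1e-12)
    else: q=f*p[:2]/p[2]
    return q+[s["cx"],s["cy"]]
def load(n): return pickle.load(open(f"pics/{n}.pkl","rb"))
def shot(cam,n):
    from bench import snapshot
    s=snapshot(cam); pickle.dump(s,open(f"pics/{n}.pkl","wb"))
    cv2.imwrite(f"pics/{n}.png",cv2.cvtColor(np.asarray(s["image"]),cv2.COLOR_RGB2BGR)); return s
def crop(n,x0,y0,w,h,k,out):
    im=cv2.imread(f"pics/{n}.png")[y0:y0+h,x0:x0+w]; cv2.imwrite(f"pics/{out}.png",cv2.resize(im,None,fx=k,fy=k,interpolation=cv2.INTER_CUBIC))
E
python3 - <<'E'
from h import *
a=load("scene0");b=load("side0")
print(onz(a,340,218,.03),onz(b,330,207,.03)); print(proj(load("wrist0"),onz(b,330,207,.03),True))
crop("side0",270,160,110,100,4,"c1"); crop("scene0",280,180,110,80,4,"c2")
A=cv2.imread("pics/c1.png");B=cv2.imread("pics/c2.png");
C=np.zeros((600,800,3),np.uint8); 
w=cv2.imread("pics/wrist0.png")
cv2.imwrite("pics/w0.png",cv2.resize(w,(800,600)))
E
```

```text
[ 0.4966267 -0.1823087  0.03     ] [ 0.50892925 -0.17688228  0.03      ]
[143.30241814 -92.68612205]
```

View pics/w0.png

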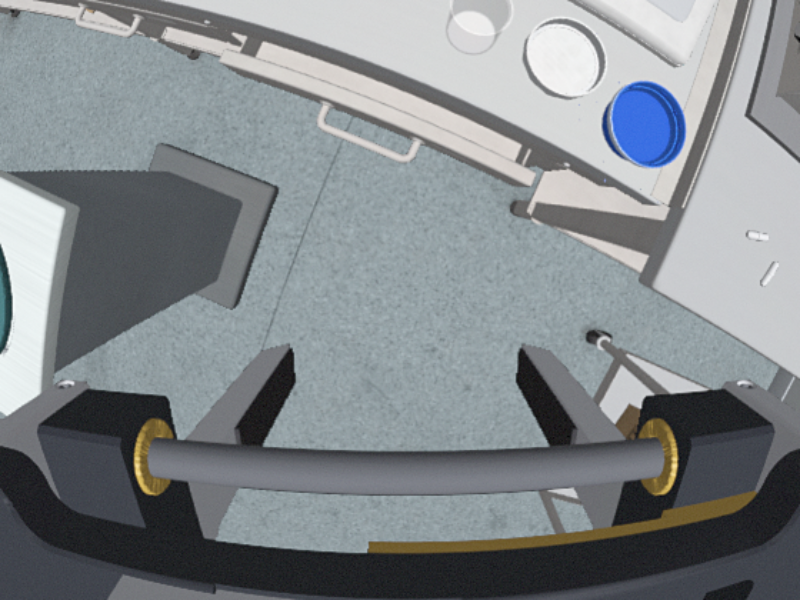

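The wrist view shows no vise; it only sees floor and another bench. Both fixed cameras put the vise near (0.50, -0.18), so I'll move above it.

apply_moves --moves '[[[1.1, -0.7, 0, 0, 0], [2.2, -1.4, 0, 0, 0], [3.3, -2.1, 0, 0, 0], [4.4, -2.8, 0, 0, 0], [5.4, -3.4, 0, 0, 0], [6.2, -3.9, 0, 0, 0], [6.2, -3.9, 0, 0, 0]]]'

```text
time: 1.02
tool_pos: [0.4271, -0.1992, 0.4044]
ee_rot: [-3.141, -0.0, 0.416]
wrist_force: [0.0, -0.0, 0.2]
width: 0.0941
finger_force: 0.0
```

Run:
```python
from h import *
s=shot("wrist","w1"); cv2.imwrite("pics/w1b.png",cv2.resize(cv2.imread("pics/w1.png"),(800,600),interpolation=cv2.INTER_CUBIC))
print(proj(s,[.5,-.18,.03],True))
```

```text
[295.75367107 130.37783457]
```

View pics/w1b.png

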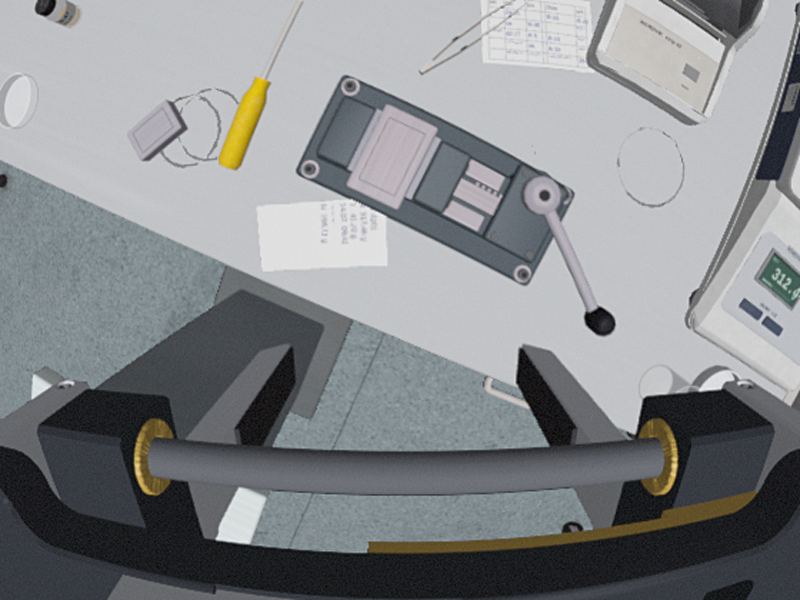

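The wrist view (800x600 scale) shows:
- **Vise:** the flat weight's top face has corners near (385,105), (438,124), (402,210) and (348,188).
- **Lever:** the pivot is at (543,195) and the knob at (600,321).
- **Vise foot:** its corners are at (345,75), (299,172), (528,285) and (575,190).
- **Bystanders:** the screwdriver and small block are on the left.

```bash
cat >> h.py <<'E'
def V(p,X): # vise frame -> world
    c,s=np.cos(p[2]),np.sin(p[2]); X=np.atleast_2d(X)
    return np.c_[p[0]+c*X[:,0]-s*X[:,1],p[1]+s*X[:,0]+c*X[:,1],X[:,2]]
def Vi(p,X):
    c,s=np.cos(p[2]),np.sin(p[2]); X=np.atleast_2d(X)-[p[0],p[1],0]
    return np.c_[c*X[:,0]+s*X[:,1],-s*X[:,0]+c*X[:,1],X[:,2]]
E
python3 - <<'E'
from h import *
from scipy.optimize import least_squares
s=load("w1"); k=1/1.42857
vx=np.array([[32,0,65],[32,-40,65],[-32,-40,65],[-32,0,65],[22,-126,68]])/1e3
px=np.array([[385,105],[438,124],[402,210],[348,188],[543,195]])*k
f=lambda p:(np.array([proj(s,X,True) for X in V(p,vx)])-px).ravel()
r=least_squares(f,[.5,-.12,0]); p=r.x; print(p,np.round(r.fun,1))
for u,v in [(345,75),(299,172),(528,285),(575,190)]: print(Vi(p,onz(s,u*k,v*k,.012,True)))
kn=Vi(p,onz(s,600*k,321*k,.08,True))[0];print(kn,np.arctan2(-(kn[0]-.022),-(kn[1]+.126)),np.hypot(kn[0]-.022,kn[1]+.126))
for n,u,v,z in [("small",157,130,.016),("sd end",229,168,.01),("sd mid",264,80,.01),("edge",395,335,0),("edge",160,238,0)]: print(n,onz(s,u*k,v*k,z,True),Vi(p,onz(s,u*k,v*k,z,True)))
np.save("p.npy",p)
E
```

```text
[ 0.50980934 -0.13213105 -0.00426795] [-0.2 -1.4  0.6  1.7 -1.2  0.8 -1.  -0.1  1.9 -0.9]
[[0.0494509 0.0450289 0.012    ]]
[[-0.03743271  0.04714176  0.012     ]]
[[-0.04573856 -0.16203053  0.012     ]]
[[ 0.04344753 -0.16357956  0.012     ]]
[-0.04093509 -0.20173133  0.08      ] 0.6933780495555737 0.09846857183777791
small [0.46309264 0.05083217 0.016     ] [[-0.04749715  0.18276218  0.016     ]]
sd end [ 0.45420405 -0.02597226  0.01      ] [[-0.05605786  0.10592051  0.01      ]]
sd mid [ 0.53305754 -0.02490115  0.01      ] [[0.02279035 0.10732815 0.01      ]]
edge [ 0.37532692 -0.21109026  0.        ] [[-0.13414419 -0.07953245  0.        ]]
edge [0.37098955 0.02118445 0.        ] [[-0.13947286  0.15272163  0.        ]]
```

```bash
cat > fit.py <<'E'
from h import *
from scipy.optimize import least_squares
def fit(s,pts,p0,foot=[],knob=None,k=1.):
    # pts: list of (vise xyz mm, u, v); foot: (sx, sy, u, v); knob (u,v)
    def f(q):
        p=q[:3]; o=[]
        for X,u,v in pts: o.append(proj(s,V(p,np.array(X)/1e3)[0],True)-np.array([u,v])*k)
        for sx,sy,u,v in foot: o.append(proj(s,V(p,[sx*.046,q[3]+sy*.108,.012])[0],True)-np.array([u,v])*k)
        if knob: o.append(proj(s,V(p,[.022-.105*np.sin(q[4]),-.126-.105*np.cos(q[4]),.068])[0],True)-np.array(knob)*k)
        return np.array(o).ravel()
    r=least_squares(f,[*p0,-.055,.5],loss="soft_l1"); return r.x,np.round(r.fun,1)
E
python3 - <<'E'
from fit import *
s=load("w1"); k=1/1.42857
pts=[([32,0,65],385,105),([32,-40,65],438,124),([-32,-40,65],402,210),([-32,0,65],348,188),([22,-126,68],543,195)]
q,e=fit(s,pts,[.51,-.13,0],[(1,1,345,75),(-1,1,299,172),(-1,-1,528,285),(1,-1,575,190)],(599,319),k); print(q,e); np.save("p.npy",q)
for n,u,v,z in [("bal",690,300,.05),("bal",700,380,.05)]: print(n,onz(s,u*k,v*k,z,True))
for x0,y0,n in [(200,30,"a")]: crop("w1",x0,y0,230,215,3,"w1c")
E
```

```text
[ 0.51101009 -0.1316376  -0.01848758 -0.05744368  0.6456814 ] [ 0.3 -2.5  0.8  1.1 -1.8 -0.2 -1.4 -1.6  1.5 -0.5 -4.8 -0.4 -5.7  3.9
  1.1  1.8  1.9 -0.3  0.6  2.5]
bal [ 0.51634353 -0.42186423  0.05      ]
bal [ 0.45899276 -0.477412    0.05      ]
```

View pics/w1c.png

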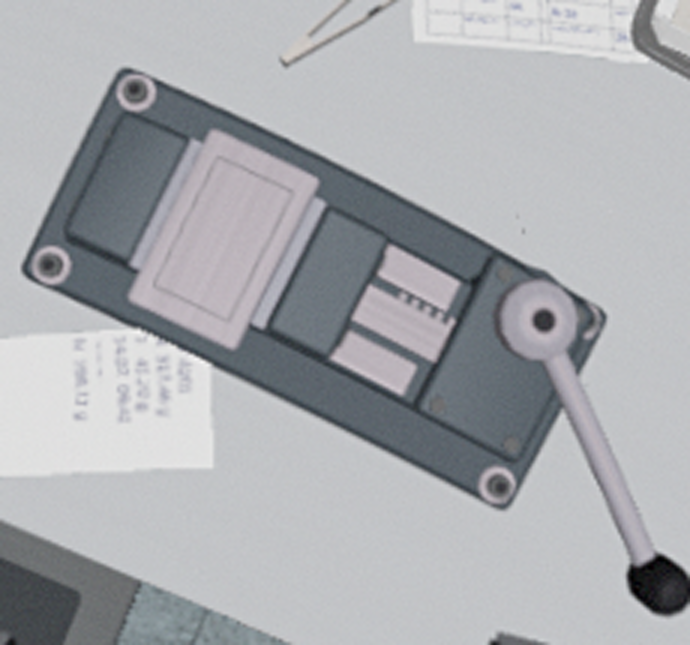

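The crop gives sharper corners. The weight's top face is at (210,130), (318,180), (237,350) and (128,300). The hub is at (544,319), the knob at (660,583), and the foot corners at (118,68), (22,270), (508,510) and (607,310).

Run:
```python
from fit import *
s=load("w1"); c=lambda u,v:(200+u/3,30+v/3)
pts=[([32,0,65],*c(210,130)),([32,-40,65],*c(318,180)),([-32,-40,65],*c(237,350)),([-32,0,65],*c(128,300)),([22,-126,66],*c(544,319))]
foot=[(1,1,*c(116,66)),(-1,1,*c(20,272)),(-1,-1,*c(509,512)),(1,-1,*c(609,306))]
q,e=fit(s,pts,[.51,-.13,0],foot,c(660,583)); print(q,e); np.save("p.npy",q)
W=lambda x,y,z: V(q,[x,y,z])[0].round(4)
for ph in (q[4],.5,.1,1.47): print(ph, W(.022-.105*np.sin(ph),-.126-.105*np.cos(ph),.068), "yaw",np.pi/2-ph+q[2])
print("weight",W(0,-.02,.0525), "sd/tcp")
```

```text
[ 0.51114549 -0.13160248 -0.0207234  -0.05696073  0.63561147] [-0.1 -2.5  1.5 -2.2  0.5  0.  -0.5 -0.1 -0.4 -0.2 -2.2 -0.2 -3.5  3.2
  0.5  0.6  1.   0.7  0.5  1.2]
0.6356114675012328 [ 0.4665 -0.3412  0.068 ] yaw 0.9144614559860158
0.5 [ 0.4783 -0.3491  0.068 ] yaw 1.0500729234872486
0.1 [ 0.5179 -0.3623  0.068 ] yaw 1.4500729234872485
1.47 [ 0.4259 -0.2664  0.068 ] yaw 0.08007292348724854
weight [ 0.5107 -0.1516  0.0525] sd/tcp
```

apply_moves --moves '[[[-0.1, 0.8, 0.3, -1, 0.5], [-0.2, 1.6, 0.7, -2, 0.5], [-0.3, 2.3, 1.1, -2.9, 0.5], [-0.43, 2.92, 1.4, -2.9, 0.5], [-0.43, 2.92, 1.4, -2.9, 0.5], [-0.43, 2.92, 1.4, -2.9, 0.5]]]'

```text
time: 1.82
tool_pos: [0.4634, -0.3452, 0.3349]
ee_rot: [-3.141, -0.0, 0.914]
wrist_force: [-0.3, 0.7, 0.4]
width: 0.047
finger_force: 0.0
```

Run:
```python
from h import *
s=shot("wrist","w2"); crop("w2",0,0,560,420,1.42857,"w2b")
q=np.load("p.npy")
for X in ([.022,-.126,.066],[.022-.105*np.sin(q[4]),-.126-.105*np.cos(q[4]),.08]): print(proj(s,V(q,X)[0],True)*1.42857)
```

```text
[406.03876686 119.47768881]
[406.30510128 320.17390433]
```

View pics/w2b.png

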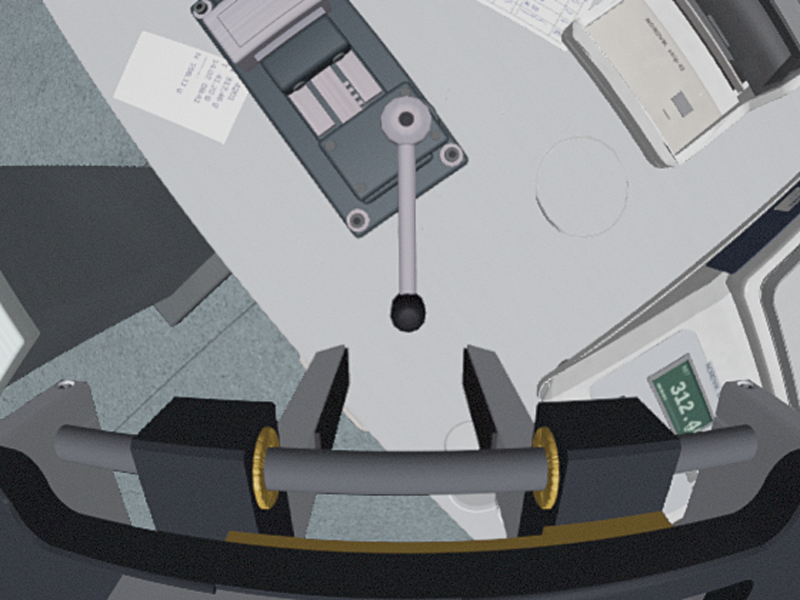

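The lever runs straight along the tool axis: hub at (406,120), knob at (408,312), both as the fit predicted. I'll descend around the knob and narrow the fingers.

apply_moves --moves '[[[0.1, 0, 0.5, 0, 0.5], [0.1, 0, 1.0, 0, 0.5], [0.1, 0, 1.45, 0, 0.5], [0.1, 0, 1.45, 0, 0.7], [0.1, 0, 1.45, 0, 0.7], [0.1, 0, 1.45, 0, 0.7]]]'

```text
time: 2.62
tool_pos: [0.4676, -0.3408, 0.2642]
ee_rot: [3.138, 0.0, 0.916]
wrist_force: [-1.0, -0.2, 0.2]
width: 0.0287
finger_force: 0.0
```

apply_moves --moves '[[[0, 0.1, 0, -0.28, 0.7], [0.01, 0.21, 0, -0.57, 0.7], [0.02, 0.31, 0, -0.86, 0.7], [0.04, 0.42, 0, -1.15, 0.7], [0.06, 0.52, 0, -1.43, 0.7], [0.09, 0.62, 0, -1.72, 0.7], [0.13, 0.72, 0, -2.0, 0.7], [0.17, 0.82, 0, -2.3, 0.7]]]'

```text
time: 3.62
tool_pos: [0.5047, -0.3588, 0.2635]
ee_rot: [-3.14, 0.0, 1.319]
wrist_force: [-2.0, 0.8, 2.4]
width: 0.0277
finger_force: 1.6
```

apply_moves --moves '[[[0, 0.1, 0, -0.25, 0.7], [0.01, 0.17, 0, -0.46, 0.7], [0, 0.1, 0, -0.46, 0.5], [0, 0.1, 0, -0.46, 0.5], [0, 0.1, -1.0, -0.46, 0.2], [0, 0.1, -2.0, -0.46, 0], [0, 0.1, -2.5, -0.46, 0], [0, 0.1, -2.5, -0.46, 0]]]'

```text
time: 4.62
tool_pos: [0.51, -0.3603, 0.3904]
ee_rot: [3.136, 0.003, 1.397]
wrist_force: [-0.0, 0.1, -0.3]
width: 0.0835
finger_force: 0.0
```

```bash
cat >> h.py <<'E'
def delta(target,yaw):
    "tool-axis move in units from the measured pose to a world TCP target and yaw"
    from bench import telemetry
    o=telemetry.get_obs(); d=np.array(target)-o["tool_pos"]; y=o["ee_rot"][2]; c,s=np.cos(y),np.sin(y)
    return np.round(np.array([c*d[0]+s*d[1], s*d[0]-c*d[1], -d[2]])/.05,2), round(-np.degrees(yaw-y)/10,2), o["time"]
E
python3 - <<'E'
from h import *
q=np.load("p.npy"); w=V(q,[0,-.02,.0525])[0]
print(delta([w[0],w[1]-.0,.36],np.pi/2+q[2]))
E
```

```text
(array([ 4.11, -0.71,  0.61]), np.float64(-0.87), 4.625)
```

apply_moves --moves '[[[1.0, -0.2, 0.1, -0.4, 0], [2.0, -0.4, 0.3, -0.87, 0], [3.0, -0.6, 0.5, -0.87, 0], [3.9, -0.7, 0.6, -0.87, 0], [4.1, -0.71, 0.61, -0.87, 0], [4.1, -0.71, 0.61, -0.87, 0]]]'

```text
time: 5.38
tool_pos: [0.5101, -0.1519, 0.3555]
ee_rot: [-3.14, 0.0, 1.55]
wrist_force: [-0.0, -1.3, -0.4]
width: 0.094
finger_force: 0.0
```

Run:
```python
from h import *
s=shot("wrist","w3"); crop("w3",140,50,280,210,2.857,"w3b")
q=np.load("p.npy"); c=lambda z:(z-[140,50])*2.857
for X in ([32,0,65],[32,-40,65],[-32,-40,65],[-32,0,65],[22,-126,66],[24,0,57.5],[-24,0,57.5]): print(X,c(proj(s,V(q,np.array(X)/1e3)[0],True)).round())
```

```text
[32, 0, 65] [521. 414.]
[32, -40, 65] [517. 542.]
[-32, -40, 65] [309. 542.]
[-32, 0, 65] [305. 414.]
[22, -126, 66] [478. 780.]
[24, 0, 57.5] [492. 409.]
[-24, 0, 57.5] [334. 409.]
```

View pics/w3b.png

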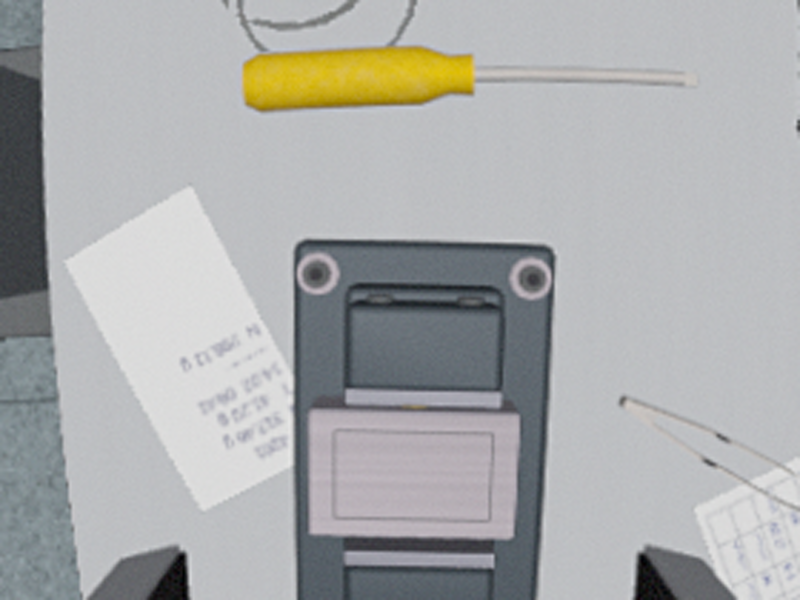

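The crop shows the weight's top face from (309,411) to (515,540). The fixed-jaw edge runs (345,404) to (502,407), and the foot corners are (298,240) and (553,247). The weight sits about 3 mm off the vise's centre line, and the vise is rotated slightly more than I fitted. The jaw is now open.

Run:
```python
from fit import *
s=load("w3"); c=lambda u,v:(140+u/2.857,50+v/2.857)
pts=[([-24,0,57.5],*c(345,404)),([24,0,57.5],*c(502,407))]
foot=[(-1,1,*c(297,239)),(1,1,*c(555,246))]
q0=np.load("p.npy")
q,e=fit(s,pts,q0[:3],foot); print(q,e)
w=np.array([onz(s,*c(u,v),.065,True) for u,v in [(308,411),(520,416),(515,540),(309,533)]]); print(w.round(4)); print(Vi(q,w).round(4)); m=w.mean(0); print("weight centre",m, np.linalg.norm(w[1]-w[0]),np.linalg.norm(w[2]-w[1]), np.arctan2(*(w[1]-w[0]+w[2]-w[3])[[1,0]]))
np.save("p.npy",q); print(delta([m[0],m[1],.36],np.pi/2+q[2]))
```

```text
[ 0.51433169 -0.13062609 -0.04505322 -0.05883593  0.5       ] [-0.2 -0.1  0.3  0.1 -1.6  0.   1.2 -0. ]
[[ 0.48   -0.1301  0.065 ]
 [ 0.5427 -0.1329  0.065 ]
 [ 0.5415 -0.1717  0.065 ]
 [ 0.4784 -0.1681  0.065 ]]
[[-0.0343 -0.001   0.065 ]
 [ 0.0285 -0.001   0.065 ]
 [ 0.029  -0.0398  0.065 ]
 [-0.0342 -0.039   0.065 ]]
weight centre [ 0.51068325 -0.15070039  0.065     ] 0.06279456448497388 0.038735856190932824 -0.051011050410106944
(array([ 0.04,  0.01, -0.08]), np.float64(0.13), 5.425)
```

apply_moves --moves '[[[0.04, 0.01, 0.8, 0.15, 0], [0.04, 0.01, 1.6, 0.15, 0], [0.04, 0.01, 2.3, 0.15, 0], [0.04, 0.01, 2.46, 0.15, 0], [0.04, 0.01, 2.46, 0.15, 0.33], [0.04, 0.01, 2.46, 0.15, 0.33], [0.04, 0.01, 2.46, 0.15, 0.33], [0.04, 0.01, 2.46, 0.15, 0.33]]]'

```text
time: 6.42
tool_pos: [0.5104, -0.1502, 0.235]
ee_rot: [-3.141, 0.001, 1.524]
wrist_force: [-4.2, -0.9, 5.0]
width: 0.0636
finger_force: 30.0
```

Grip is at 30 N, so gravity alone won't swing the block. My plan is to lift it, yaw it 90°, and lower its plug side onto the end of the fixed jaw, so that it turns in the pads.

apply_moves --moves '[[[0, 0, -0.3, 0, 0.4], [0, 0, -0.6, 0, 0.4], [0, 0, -0.9, 0, 0.4], [0, 0, -0.9, 0, 0.4]]]'

```text
time: 6.92
tool_pos: [0.5114, -0.15, 0.281]
ee_rot: [3.137, 0.001, 1.524]
wrist_force: [-1.1, 0.3, -4.1]
width: 0.0639
finger_force: 30.0
```

Run:
```python
from h import *
from bench import telemetry
q=np.load("p.npy"); q[2]=-.047; np.save("p.npy",q)
o=telemetry.get_obs(); print(o["tool_pos"],o["width"],o["finger_force"],o["wrist_force"],Vi(q,o["tool_pos"]-[0,0,.18]))
t=V(q,[-.040,.0155,.2800])[0]; print(delta(t,q[2]))
shot("wrist","w4")
```

```text
[ 0.51137418 -0.15001154  0.28097327] 0.06394233261399482 29.992835819721222 [-1.08133744  0.31023074 -4.09625828] [[-0.00204347 -0.01950299  0.10097327]]
(array([ 0.7 , -0.76,  0.02]), np.float64(9.0), 6.925)
```

apply_moves --moves '[[[0.05, -0.1, 0, 1, 0.4], [0.1, -0.2, 0, 2, 0.4], [0.2, -0.3, 0, 3, 0.4], [0.3, -0.4, 0, 4, 0.4], [0.4, -0.5, 0, 5, 0.4], [0.5, -0.6, 0, 6, 0.4], [0.6, -0.7, 0, 7, 0.4], [0.7, -0.76, 0, 8, 0.4], [0.7, -0.76, 0, 9, 0.4], [0.7, -0.76, 0, 9, 0.4]]]'

```text
time: 8.22
tool_pos: [0.4741, -0.113, 0.278]
ee_rot: [-3.141, 0.001, -0.045]
wrist_force: [-0.5, -0.0, -3.9]
width: 0.0641
finger_force: 30.0
```

Run:
```python
from h import *
from bench import telemetry
q=np.load("p.npy"); o=telemetry.get_obs(); print(o["ee_rot"],o["width"],Vi(q,o["tool_pos"]-[0,0,.18]))
t=V(q,[-.040,.0155,.2525])[0]; print(delta(t,q[2]))
```

```text
[-3.14099614e+00  1.26464063e-03 -4.52075519e-02] 0.06411803586953262 [[-0.04098321  0.01568052  0.09797968]]
(array([0.02, 0.  , 0.51]), np.float64(0.01), 8.225)
```

apply_moves --moves '[[[0.02, 0, 0.25, 0, 0.4], [0.02, 0, 0.42, 0, 0.4], [0.02, 0, 0.48, 0, 0.4], [0.02, 0, 0.54, 0, 0.4], [0.02, 0, 0.58, 0, 0.4], [0.02, 0, 0.62, 0, 0.4]]]'

```text
time: 8.98
tool_pos: [0.475, -0.1131, 0.2526]
ee_rot: [-3.141, 0.001, -0.047]
wrist_force: [-14.5, 4.3, 23.4]
width: 0.0641
finger_force: 30.0
```

apply_moves --moves '[[[0, 0, 0.03, 0, 0.4], [0, 0, 0.06, 0, 0.4], [0, 0, 0.09, 0, 0.4], [0, 0, 0.09, 0, 0.4]]]'

```text
time: 9.48
tool_pos: [0.4759, -0.1131, 0.2494]
ee_rot: [3.141, -0.004, -0.047]
wrist_force: [-11.4, 5.2, 23.3]
width: 0.0641
finger_force: 30.0
```

apply_moves --moves '[[[0, 0, 0.03, 0, 0.4], [0, 0, 0.06, 0, 0.4], [0, 0, 0.1, 0, 0.4], [0, 0, 0.14, 0, 0.4], [0, 0, 0.18, 0, 0.4], [0, 0, 0.22, 0, 0.4]]]'

```text
time: 10.22
tool_pos: [0.4774, -0.1131, 0.24]
ee_rot: [3.141, -0.01, -0.047]
wrist_force: [-8.0, 5.9, 24.5]
width: 0.0641
finger_force: 30.0
```

Run:
```python
from h import *
shot("wrist","w5"); shot("side","s5"); shot("scene","c5")
W=np.zeros((520,800,3),np.uint8)
a=cv2.imread("pics/w5.png")[120:330,140:420]; W[:,:][0:390,0:520]=cv2.resize(a,(520,390),interpolation=cv2.INTER_CUBIC)
s=load("s5"); u,v=map(int,proj(s,[.48,-.113,.07])); print(u,v)
b=cv2.imread("pics/s5.png")[v-40:v+40,max(u-35,0):u+35]; W[0:320,520:800]=cv2.resize(b,(280,320),interpolation=cv2.INTER_CUBIC)
cv2.imwrite("pics/v8.png",W)
```

```text
331 205
```

View pics/v8.png

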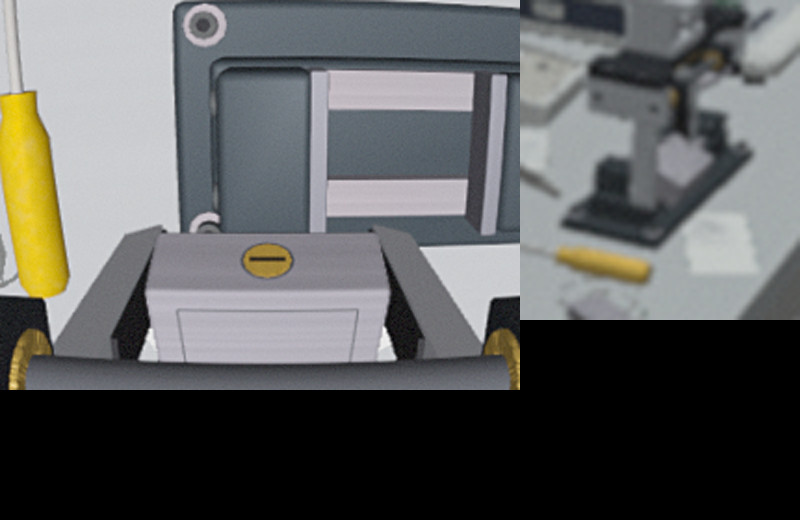

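The plug face is tilting up: brass plug at (268,260), plug-face edges at rows 233 and 290. I'll fit the tilt and position from those corners.

```bash
cat > tilt.py <<'E'
from h import *
from scipy.optimize import least_squares
def tilt(s,corn,yaw,c0,th0):
    "corn: (bx,by,bz mm in block frame,u,v). returns centre world, theta (plug elevation); block x ~ horizontal"
    def pose(g):
        ex=np.array([np.cos(g[4]),np.sin(g[4]),0]) ; n=np.array([-ex[1],ex[0],0]); c,t=np.cos(g[3]),np.sin(g[3])
        return ex, c*n+np.array([0,0,t]), -t*n+np.array([0,0,c])
    def f(g):
        ex,ey,ez=pose(g)
        return np.concatenate([proj(s,g[:3]+(a*ex+b*ey+c*ez)/1e3,True)-[u,v] for a,b,c,u,v in corn]+[[20*(g[4]-yaw)]])
    r=least_squares(f,[*c0,th0,yaw]); return r.x,np.round(r.fun,1)
E
python3 - <<'E'
from tilt import *
q=np.load("p.npy"); s=load("w5"); c=lambda u,v:(140+u*280/520,120+v*210/390)
# block +y along tool x (world +x); block x -> world -y (yaw -90)
# image left = world +y = block -x
g,e=tilt(s,[(-32,20,-12.5,*c(158,233)),(32,20,-12.5,*c(371,233)),(-32,20,12.5,*c(147,290)),(32,20,12.5,*c(389,290)),(0,20,0,*c(268,260))],q[2]-np.pi/2,[.479,-.113,.065],1.2)
print(g.round(4),np.degrees(g[3]),e); print(Vi(q,g[:3]).round(4))
from bench import telemetry
o=telemetry.get_obs(); print(o["tool_pos"],o["ee_rot"],o["wrist_force"])
E
```

```text
[ 0.4674 -0.1116  0.0565  0.3154 -1.6168] 18.068736707667604 [ 0.7  0.1  1.6 -0.2 -0.4 -0.  -1.  -0.3 -0.7  0.4  0. ]
[[-0.0478  0.0168  0.0565]]
[ 0.47739825 -0.11316038  0.23969043] [ 3.14103963 -0.01042099 -0.04660154] [-7.16083939  6.25819486 22.51128894]
```

The fit gives about 18° of tilt, and the block has slipped so that the pads hold it near the plug end. A grip near the opposite (bottom) end gives the jaw a much better lever arm. So I'll lift, yaw back, lay the block flat on the parallels and regrip at its -y end.

apply_moves --moves '[[[-0.05, 0, -0.4, 0, 0.4], [-0.05, 0, -1.0, -0.5, 0.4], [0, 0, -1.2, -1.5, 0.4], [0, 0, -1.2, -2.5, 0.4], [0, 0, -1.2, -3.5, 0.4], [0, 0, -1.2, -4.5, 0.4], [0, 0, -1.2, -5.5, 0.4], [0, 0, -1.2, -6.5, 0.4], [0, 0, -1.2, -7.5, 0.4], [0, 0, -1.2, -8.5, 0.4]]]'

```text
time: 11.62
tool_pos: [0.4755, -0.1134, 0.2922]
ee_rot: [3.141, 0.0, 1.442]
wrist_force: [-0.1, -0.4, -5.5]
width: 0.0641
finger_force: 30.0
```

Run:
```python
from h import *
q=np.load("p.npy"); s=load("w5"); c=lambda u,v:(140+u*280/520,120+v*210/390)
for u,v in [(327,90),(327,215),(482,90),(485,215),(482,75)]: print(Vi(q,onz(s,*c(u,v),.0575,True)).round(4))
print(delta(V(q,[0,-.0118,.285])[0],np.pi/2+q[2]))
```

```text
[[0.0181 0.0006 0.0575]]
[[-0.0171 -0.0002  0.0575]]
[[ 0.019  -0.0435  0.0575]]
[[-0.0176 -0.0474  0.0575]]
[[ 0.0232 -0.0433  0.0575]]
(array([-0.48,  0.83,  0.14]), np.float64(-0.47), 11.625)
```

apply_moves --moves '[[[-0.24, 0.4, 0, -0.47, 0.4], [-0.48, 0.83, 0, -0.47, 0.4], [-0.48, 0.83, 0, -0.47, 0.4], [-0.48, 0.83, 0, -0.47, 0.4]]]'

```text
time: 12.12
tool_pos: [0.513, -0.1425, 0.2918]
ee_rot: [-3.141, -0.001, 1.518]
wrist_force: [0.7, 0.5, -5.2]
width: 0.0637
finger_force: 30.0
```

Run:
```python
from h import *
from bench import telemetry
shot("wrist","w6"); crop("w6",160,150,240,180,3.333,"w6b")
q=np.load("p.npy"); o=telemetry.get_obs(); print(o["ee_rot"],Vi(q,o["tool_pos"]-[0,0,.18]))
```

```text
[-3.14070292e+00 -4.81613110e-04  1.51830355e+00] [[-0.00092293 -0.01177526  0.11188318]]
```

View pics/w6b.png

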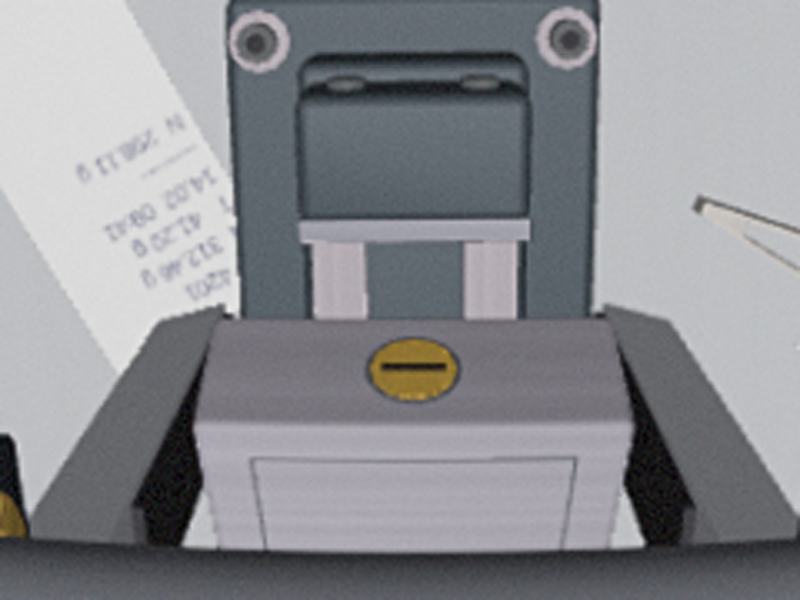

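Now the plug is at (413,369). The plug-face corners are (222,320), (605,320), (195,423) and (632,423), and the jaw gap with both parallels is clear behind it.

Run:
```python
from tilt import *
q=np.load("p.npy"); s=load("w6"); c=lambda u,v:(160+u/3.333,150+v/3.333)
K=[(-32,20,-12.5,*c(220,320)),(32,20,-12.5,*c(607,320)),(-32,20,12.5,*c(195,423)),(32,20,12.5,*c(633,423)),(0,20,0,*c(413,369))]
for t0 in (.3,1.2):
    g,e=tilt(s,K,q[2],[.513,-.143,.105],t0); v=Vi(q,g[:3])[0]
    r=v-[0,-.0118,.1119]; th=g[3]; a=-(r[1]*np.cos(th)+r[2]*np.sin(th)); b=-(-r[1]*np.sin(th)+r[2]*np.cos(th))
    print(np.degrees(th),g[4],e,v.round(4),"axis in block y,z",a,b)
```

```text
17.26429880004648 -0.05314415494372669 [-0.2 -0.   0.3 -0.1  0.1 -0.1 -0.3 -0.1  0.2  0.4 -0.1] [-0.0007 -0.0225  0.1103] axis in block y,z 0.010691633258313198 -0.0016863230722780939
17.264299204296954 -0.05314415491008452 [-0.2 -0.   0.3 -0.1  0.1 -0.1 -0.3 -0.1  0.2  0.4 -0.1] [-0.0007 -0.0225  0.1103] axis in block y,z 0.01069163328291519 -0.0016863229576000005
```

apply_moves --moves '[[[-0.026, 0, 0.4, 0, 0.4], [-0.026, 0, 0.8, 0, 0.4], [-0.026, 0, 1.0, 0, 0.4], [-0.026, 0, 1.04, 0, 0.4], [-0.026, 0, 1.1, 0, 0.4], [-0.026, 0, 1.15, 0, 0.4], [-0.026, 0, 1.2, 0, 0.4], [-0.026, 0, 1.22, 0, 0.4]]]'

```text
time: 13.18
tool_pos: [0.5136, -0.1449, 0.2371]
ee_rot: [3.138, 0.004, 1.518]
wrist_force: [-9.5, 0.6, 16.1]
width: 0.0639
finger_force: 30.0
```

apply_moves --moves '[[[0, 0, 0.03, 0, 0.4], [0, 0, 0.06, 0, 0.4], [0, 0, 0.09, 0, 0.4], [0, 0, 0.09, 0, 0.4]]]'

```text
time: 13.68
tool_pos: [0.5137, -0.1451, 0.2361]
ee_rot: [3.137, 0.005, 1.518]
wrist_force: [-13.8, 1.7, 30.3]
width: 0.0638
finger_force: 30.0
```

apply_moves --moves '[[[0, 0, 0.0, 0, 0.4], [0, 0, -0.05, 0, 0.4], [0, 0, -0.05, 0, 0.3], [0, 0, -0.05, 0, 0.2], [0, 0, -0.05, 0, 0.1], [0, 0, -1.0, 0, 0.1], [0, 0, -2.0, 0, 0.1], [0, 0, -2.4, 0, 0.1], [0, 0, -2.4, 0, 0.1]]]'

```text
time: 14.8
tool_pos: [0.5138, -0.1441, 0.3486]
ee_rot: [3.137, 0.001, 1.518]
wrist_force: [-0.6, 1.1, 0.4]
width: 0.0847
finger_force: 0.0
```

Run:
```python
from h import *
from bench import telemetry
s=shot("wrist","w7"); q=np.load("p.npy"); o=telemetry.get_obs(); print(Vi(q,o["tool_pos"]-[0,0,.18]),o["ee_rot"])
im=np.asarray(s["image"]).astype(float)
# profile along vise y at x=0,±12 as seen at z=.065: print gray every 2mm; and along x at y=-22
for x in (-.025,0,.025):
    print(x,[int(im[int(round(v)),int(round(u))].mean()) for u,v in [proj(s,V(q,[x,y,.065])[0],True) for y in np.arange(-.056,.012,.002)]])
print([int(im[int(round(v)),int(round(u))].mean()) for u,v in [proj(s,V(q,[x,-.03,.065])[0],True) for x in np.arange(-.042,.043,.003)]])
hsv=cv2.cvtColor(np.asarray(s["image"]),cv2.COLOR_RGB2HSV); u0,v0=proj(s,V(q,[0,-.002,.0525])[0],True); print(u0,v0)
m=cv2.inRange(hsv,(15,100,60),(32,255,255)); x,y=int(u0),int(v0); m2=np.zeros_like(m); m2[y-40:y+40,x-50:x+50]=m[y-40:y+40,x-50:x+50]; ys,xs=np.nonzero(m2); print(len(xs), xs.mean() if len(xs) else 0, ys.mean() if len(ys) else 0)
```

```text
[[-0.00032598 -0.01338786  0.16654876]] [3.14099725e+00 2.17152484e-04 1.51818113e+00]
-0.025 [95, 93, 90, 93, 92, 87, 94, 174, 169, 173, 171, 173, 169, 175, 175, 172, 167, 168, 173, 170, 169, 180, 126, 133, 134, 132, 128, 128, 134, 112, 101, 101, 105, 106]
0 [95, 94, 99, 82, 89, 158, 155, 167, 152, 174, 170, 170, 164, 169, 172, 170, 168, 164, 156, 171, 167, 163, 128, 110, 112, 101, 86, 113, 128, 124, 167, 169, 70, 101]
0.025 [89, 93, 86, 89, 91, 92, 139, 171, 156, 153, 148, 137, 133, 138, 151, 140, 139, 135, 134, 171, 167, 164, 128, 125, 133, 128, 127, 124, 126, 118, 105, 102, 105, 103]
[189, 185, 85, 99, 173, 174, 160, 174, 174, 173, 172, 171, 174, 175, 169, 170, 170, 169, 168, 169, 167, 168, 168, 169, 171, 99, 61, 193, 191]
281.8277238014893 203.11955304043656
120 283.0 210.50833333333333
```

```bash
cat > edges.py <<'E'
from h import *
from scipy.optimize import least_squares
def prof(s,q,z=.065,y0=-.065,y1=.02,xs=(-.027,-.022,.022,.027)):
    im=cv2.cvtColor(np.asarray(s["image"]),cv2.COLOR_RGB2GRAY).astype(np.float32); ys=np.arange(y0,y1,.0005); P=[]
    for x in xs:
        uv=np.array([proj(s,V(q,[x,y,z])[0],True) for y in ys],np.float32)
        P.append(cv2.remap(im,uv[:,:1],uv[:,1:],cv2.INTER_LINEAR).ravel())
    p=cv2.GaussianBlur(np.mean(P,0).reshape(1,-1),(0,0),1.5).ravel(); g=np.gradient(p)
    k=[i for i in range(1,len(g)-1) if abs(g[i])>2 and abs(g[i])>=abs(g[i-1]) and abs(g[i])>abs(g[i+1])]
    return [(round(ys[i]*1e3,1),round(float(g[i]),1)) for i in k]
def solve(s,q,e,z=.065,g0=(-.024,.057,.3)):
    "e: apparent y at plane z of edges (-y,+z), (+y,+z), (+y,-z)"
    C=-np.asarray(s["R"]).T@np.asarray(s["t"]); c=Vi(q,C)[0]
    def f(g):
        o=[]
        for (b,h),m in zip([(-.02,.0125),(.02,.0125),(.02,-.0125)],e):
            y=g[0]+b*np.cos(g[2])-h*np.sin(g[2]); w=g[1]+b*np.sin(g[2])+h*np.cos(g[2])
            o.append(c[1]+(y-c[1])*(z-c[2])/(w-c[2])-m)
        return np.array(o)*1e3
    r=least_squares(f,g0); return r.x, np.degrees(r.x[2]), r.fun.round(2)
E
python3 - <<'E'
from edges import *
s=load("w7"); q=np.load("p.npy"); print(prof(s,q))
for e in [(-.0433,-.0128,.0015)]: print(solve(s,q,e), solve(s,q,e,g0=(-.024,.057,1.2)))
E
```

```text
[(np.float64(-47.5), 7.9), (np.float64(-43.5), 10.1), (np.float64(-40.5), -2.4), (np.float64(-13.5), -9.8), (np.float64(1.0), -2.0), (np.float64(3.0), 2.4), (np.float64(7.0), -9.0)]
(array([-0.02799783,  0.04076155,  0.38775743]), np.float64(22.21686438814729), array([-0., -0.,  0.])) (array([-0.02799783,  0.04076155,  0.38775743]), np.float64(22.21686438814727), array([0., 0., 0.]))
```

Run:
```python
from edges import *
s=load("w7"); q=np.load("p.npy")
C=Vi(q,-np.asarray(s["R"]).T@np.asarray(s["t"]))[0]; print(C)
for th in np.radians([0,5,8,10,12,15,18,22,26]):
    z=.04+.02*np.sin(th)+.0125*np.cos(th)
    def ed(y0):
        o=[]
        for b,h in [(-.02,.0125),(.02,.0125),(.02,-.0125)]:
            y=y0+b*np.cos(th)-h*np.sin(th); w=z+b*np.sin(th)+h*np.cos(th); o.append(C[1]+(y-C[1])*(.065-C[2])/(w-C[2]))
        return np.array(o)
    r=least_squares(lambda y:(ed(y[0])-[-.0435,-.0135,.001])[1:2]*1e3,[-.024]); y0=r.x[0]
    print(round(np.degrees(th)),(ed(y0)*1e3).round(1),"yc",y0.round(4),"plug low corner y,z",((y0+.02*np.cos(th)+.0125*np.sin(th))*1e3).round(1),((z+.02*np.sin(th)-.0125*np.cos(th))*1e3).round(1))
```

```text
[0.00069371 0.0595203  0.32697379]
0 [-53.5 -13.5  -7.1] yc -0.0335 plug low corner y,z -13.5 40.0
5 [-52.4 -13.5  -5.1] yc -0.0314 plug low corner y,z -10.4 43.5
8 [-51.5 -13.5  -3.8] yc -0.0301 plug low corner y,z -8.5 45.6
10 [-50.9 -13.5  -3. ] yc -0.0292 plug low corner y,z -7.3 46.9
12 [-50.2 -13.5  -2.2] yc -0.0283 plug low corner y,z -6.1 48.3
15 [-49.1 -13.5  -1. ] yc -0.0269 plug low corner y,z -4.4 50.4
18 [-47.9 -13.5   0.2] yc -0.0256 plug low corner y,z -2.7 52.4
22 [-46.2 -13.5   1.7] yc -0.0237 plug low corner y,z -0.5 55.0
26 [-44.3 -13.5   3.2] yc -0.0218 plug low corner y,z 1.6 57.5
```

The edge profile matches a stable lean: about 26°, with the plug's lower edge on the fixed jaw's top and the opposite edge on the parallels. That is a good start. I'll regrip near the -y end and push toward the fixed jaw, so that its top edge turns the block up.

apply_moves --moves '[[[-0.37, 0, 0.3, 0, 0], [-0.37, 0, 1.0, 0, 0], [-0.37, 0, 1.7, 0, 0], [-0.37, 0, 2.1, 0, 0], [-0.37, 0, 2.21, 0, 0], [-0.37, 0, 2.21, 0, 0], [-0.37, 0, 2.21, 0, 0.4], [-0.37, 0, 2.21, 0, 0.4], [-0.37, 0, 2.21, 0, 0.4], [-0.37, 0, 2.21, 0, 0.4]]]'

```text
time: 16.1
tool_pos: [0.5127, -0.1626, 0.237]
ee_rot: [3.139, 0.001, 1.518]
wrist_force: [0.6, -0.1, 0.4]
width: 0.0638
finger_force: 30.0
```

```bash
cat > st.py <<'E'
from h import *
from bench import telemetry
q=np.load("p.npy"); o=telemetry.get_obs(); from scipy.spatial.transform import Rotation as Ro
R=Ro.from_euler("xyz",o["ee_rot"]).as_matrix(); g=o["tool_pos"]+R@[0,0,.18]
c,s=np.cos(q[2]),np.sin(q[2]); F=o["wrist_force"]
print("axis vise mm",(Vi(q,g)[0]*1e3).round(1),"yawerr",round(o["ee_rot"][2]-np.pi/2-q[2],3),"F vise",np.round([c*F[0]+s*F[1],-s*F[0]+c*F[1],F[2]],1),"w",o["width"].round(4),"t",o["time"])
E
python3 st.py
```

```text
Traceback (most recent call last):
  File "st.py", line 6, in <module>
    print("axis vise mm",(Vi(q,g)[0]*1e3).round(1),"yawerr",round(o["ee_rot"][2]-np.pi/2-q[2],3),"F vise",np.round([c*F[0]+s*F[1],-s*F[0]+c*F[1],F[2]],1),"w",o["width"].round(4),"t",o["time"])
                                                                                                                                                              ^^^^^^^^^^^^^^^^
AttributeError: 'float' object has no attribute 'round'
```

apply_moves --moves '[[[0, 0, -0.03, 0, 0.4], [0.05, 0, -0.03, 0, 0.4], [0.1, 0, -0.03, 0, 0.4], [0.14, 0, -0.03, 0, 0.4], [0.18, 0, -0.03, 0, 0.4], [0.22, 0, -0.03, 0, 0.4], [0.22, 0, -0.03, 0, 0.4]]]'

```text
time: 16.98
tool_pos: [0.5129, -0.1546, 0.2399]
ee_rot: [3.139, 0.011, 1.517]
wrist_force: [-2.1, -11.9, 3.3]
width: 0.0635
finger_force: 30.0
```

```bash
sed -i 's/o\["width"\].round(4)/round(o["width"],4)/' st.py; python3 st.py
python3 - <<'E'
from edges import *
s=shot("wrist","w8"); q=np.load("p.npy"); print(prof(s,q,z=.075))
E
```

```text
axis vise mm [  0.1 -25.9  59.9] yawerr -0.006 F vise [ -1.5 -12.    3.3] w 0.0635 t 16.975
[(np.float64(-64.0), 6.3), (np.float64(-46.5), -4.3), (np.float64(-43.5), 8.3), (np.float64(-33.0), 18.1), (np.float64(-30.5), -3.1), (np.float64(-28.5), 2.2), (np.float64(-6.0), -10.0), (np.float64(10.0), -7.4)]
```

apply_moves --moves '[[[0.02, 0, 0.03, 0, 0.4], [0.05, 0, 0.05, 0, 0.4], [0.08, 0, 0.05, 0, 0.4], [0.1, 0, 0.05, 0, 0.4], [0.12, 0, 0.05, 0, 0.4], [0.12, 0, 0.05, 0, 0.4]]]'

```text
time: 17.77
tool_pos: [0.5132, -0.1516, 0.2399]
ee_rot: [3.138, 0.02, 1.517]
wrist_force: [-5.8, -21.3, 12.3]
width: 0.0638
finger_force: 30.0
```

```bash
python3 st.py
python3 - <<'E'
from edges import *
s=shot("wrist","w9"); q=np.load("p.npy"); print(prof(s,q,z=.075)); print(Vi(q,-np.asarray(s["R"]).T@np.asarray(s["t"]))[0])
E
```

```text
axis vise mm [  0.6 -24.6  59.9] yawerr -0.007 F vise [ -4.8 -21.6  12.3] w 0.0638 t 17.775
[(np.float64(-63.0), 7.8), (np.float64(-45.5), -3.7), (np.float64(-42.0), 8.0), (np.float64(-32.0), 18.2), (np.float64(-29.5), -2.3), (np.float64(-5.5), -10.1), (np.float64(11.0), -6.8)]
[0.00057534 0.05163977 0.21692772]
```

The full-pad grip resists rotation too much: 27 N of force and no turning. I'll release the leaning block and push its lower end with a two-finger fork instead. At about 54 mm opening the fork straddles the 48 mm sliding jaw and overlaps both ends of the block.

apply_moves --moves '[[[-0.06, 0, 0, 0, 0.4], [-0.06, 0, 0, 0, 0.3], [-0.06, 0, 0, 0, 0.15], [-0.06, 0, 0, 0, 0.1], [-0.06, 0, -0.6, 0, 0.1], [-0.4, 0, -1.3, 0, 0.1], [-0.7, 0, -1.3, 0, 0.3], [-0.8, 0, -1.3, 0, 0.43], [-0.8, 0, -1.3, 0, 0.43], [-0.8, 0, -1.3, 0, 0.43]]]'

```text
time: 19.08
tool_pos: [0.5108, -0.185, 0.2987]
ee_rot: [-3.139, -0.001, 1.518]
wrist_force: [-0.2, 0.5, -0.4]
width: 0.0537
finger_force: 0.0
```

```bash
python3 st.py
python3 - <<'E'
from edges import *
s=shot("wrist","w10"); q=np.load("p.npy"); print(prof(s,q,z=.075)); c=Vi(q,-np.asarray(s["R"]).T@np.asarray(s["t"]))[0]; print(c)
# predicted apparent edges for a lean: foot at distance D from jaw, on parallels and jaw corner
for D in (38,36,33,30,27,24):
    th=np.arctan2(17.5,D); e=np.array([np.cos(th),np.sin(th)]); n=np.array([-e[1],e[0]]); f=np.array([-D,40.])
    P=[f+25*n, f+40*e+25*n, f+40*e]; print(D,round(np.degrees(th)),[round(c[1]*1e3+(p[0]-c[1]*1e3)*(75-c[2]*1e3)/(p[1]-c[2]*1e3),1) for p in P],P[2].round(1))
E
```

```text
axis vise mm [ -1.4 -54.2 118.7] yawerr -0.005 F vise [-0.2  0.5 -0.4] w 0.0537 t 19.075
[(np.float64(-46.0), 3.6), (np.float64(-41.5), -3.3), (np.float64(-35.5), 17.5), (np.float64(-33.0), -2.6), (np.float64(-9.5), 2.4), (np.float64(-7.0), -8.1), (np.float64(6.5), -11.0)]
[-0.00050595  0.01857085  0.27728399]
38 25 [np.float64(-44.6), np.float64(-12.8), np.float64(0.0)] [-1.7 56.7]
36 26 [np.float64(-43.1), np.float64(-11.7), np.float64(1.5)] [-0.  57.5]
33 28 [np.float64(-40.9), np.float64(-10.2), np.float64(3.5)] [ 2.3 58.7]
30 30 [np.float64(-38.8), np.float64(-9.0), np.float64(5.5)] [ 4.6 60.2]
27 33 [np.float64(-36.8), np.float64(-8.0), np.float64(7.3)] [ 6.6 61.8]
24 36 [np.float64(-34.8), np.float64(-7.5), np.float64(8.9)] [ 8.3 63.6]
```

apply_moves --moves '[[[-0.1, 0.03, 0, 0, 0.43], [-0.12, 0.03, 0.4, 0, 0.43], [-0.12, 0.03, 0.8, 0, 0.43], [-0.12, 0.03, 1.09, 0, 0.43], [-0.12, 0.03, 1.09, 0, 0.43], [-0.12, 0.03, 1.09, 0, 0.43]]]'

```text
time: 19.88
tool_pos: [0.5125, -0.1917, 0.2464]
ee_rot: [3.14, 0.001, 1.518]
wrist_force: [0.3, 0.4, 0.7]
width: 0.0532
finger_force: 0.0
```

```bash
python3 st.py
```

```text
axis vise mm [  1.3 -61.2  66.4] yawerr -0.006 F vise [0.3 0.4 0.7] w 0.0532 t 19.875
```

apply_moves --moves '[[[0.08, 0, 0.05, 0, 0.43], [0.16, 0, 0.06, 0, 0.43], [0.22, 0, 0.06, 0, 0.43], [0.27, 0, 0.06, 0, 0.43], [0.32, 0, 0.06, 0, 0.43], [0.37, 0, 0.06, 0, 0.43], [0.37, 0, 0.06, 0, 0.43]]]'

```text
time: 20.75
tool_pos: [0.5132, -0.1749, 0.2433]
ee_rot: [3.14, 0.007, 1.518]
wrist_force: [-1.1, -8.2, -1.4]
width: 0.054
finger_force: 4.0
```

```bash
python3 st.py
cat > lean.py <<'E'
import sys
from edges import *
s=shot("wrist",sys.argv[1]); q=np.load("p.npy"); print(prof(s,q,z=.075)); c=Vi(q,-np.asarray(s["R"]).T@np.asarray(s["t"]))[0]
for D in (30,27,24,20,16,12,8,4,0):
    th=np.arctan2(17.5,D); e=np.array([np.cos(th),np.sin(th)]); n=np.array([-e[1],e[0]]); f=np.array([-D,40.])
    P=[f+25*n, f+40*e+25*n, f+40*e]; print(D,round(np.degrees(th)),[float(round(c[1]*1e3+(p[0]-c[1]*1e3)*(75-c[2]*1e3)/(p[1]-c[2]*1e3),1)) for p in P],P[0].round(1))
E
python3 lean.py w11
```

```text
axis vise mm [  1.1 -45.6  63.3] yawerr -0.006 F vise [-0.7 -8.2 -1.4] w 0.054 t 20.75
[(np.float64(-56.5), -2.3), (np.float64(-49.0), -2.3), (np.float64(-41.5), -3.8), (np.float64(-36.5), 3.8), (np.float64(-29.0), 19.3), (np.float64(-7.5), 3.7), (np.float64(-5.0), -6.3), (np.float64(11.5), -10.9)]
30 30 [-36.6, -9.8, 6.8] [-42.6  61.6]
27 33 [-34.5, -9.0, 8.4] [-40.6  61. ]
24 36 [-32.5, -8.6, 9.8] [-38.7  60.2]
20 41 [-30.0, -9.0, 11.1] [-36.5  58.8]
16 48 [-27.5, -10.5, 11.6] [-34.5  56.9]
12 56 [-25.0, -13.5, 10.9] [-32.6  54.1]
8 65 [-22.2, -17.8, 8.4] [-30.7  50.4]
4 77 [-18.8, -22.8, 4.2] [-28.4  45.6]
0 90 [-14.7, -26.9, -1.0] [-25.  40.]
```

apply_moves --moves '[[[0.04, 0, 0, 0, 0.43], [0.08, 0, 0, 0, 0.43], [0.12, 0, 0, 0, 0.43], [0.16, 0, 0, 0, 0.43], [0.16, 0, 0, 0, 0.43]]]'

```text
time: 21.42
tool_pos: [0.5137, -0.1693, 0.2445]
ee_rot: [3.139, 0.015, 1.517]
wrist_force: [-1.9, -16.4, 1.9]
width: 0.0535
finger_force: 8.0
```

```bash
python3 st.py; python3 lean.py w12
```

```text
axis vise mm [  1.6 -41.3  64.6] yawerr -0.007 F vise [ -1.1 -16.4   1.9] w 0.0535 t 21.425
[(np.float64(-64.0), -2.3), (np.float64(-61.5), 7.8), (np.float64(-53.0), -2.8), (np.float64(-43.5), -2.9), (np.float64(-38.5), -2.7), (np.float64(-33.5), 4.2), (np.float64(-25.5), 20.7), (np.float64(-8.5), 2.1), (np.float64(-6.0), 4.4), (np.float64(-3.5), -5.6), (np.float64(14.5), -11.6)]
30 30 [-36.2, -10.1, 7.3] [-42.6  61.6]
27 33 [-34.1, -9.3, 8.8] [-40.6  61. ]
24 36 [-32.1, -9.0, 10.2] [-38.7  60.2]
20 41 [-29.5, -9.4, 11.4] [-36.5  58.8]
16 48 [-26.9, -10.9, 11.8] [-34.5  56.9]
12 56 [-24.3, -14.0, 10.9] [-32.6  54.1]
8 65 [-21.4, -18.3, 8.4] [-30.7  50.4]
4 77 [-18.0, -23.2, 4.1] [-28.4  45.6]
0 90 [-13.6, -27.1, -1.2] [-25.  40.]
```

apply_moves --moves '[[[-0.02, 0, 0.05, 0, 0.43], [-0.02, 0, 0.1, 0, 0.43], [-0.02, 0, 0.16, 0, 0.43], [-0.02, 0, 0.22, 0, 0.43], [-0.02, 0, 0.28, 0, 0.43], [-0.02, 0, 0.28, 0, 0.43]]]'

```text
time: 22.22
tool_pos: [0.5137, -0.169, 0.2322]
ee_rot: [3.139, 0.01, 1.518]
wrist_force: [-5.6, -9.1, 10.0]
width: 0.0535
finger_force: 10.1
```

```bash
python3 st.py; python3 lean.py w13
```

```text
axis vise mm [  1.6 -40.2  52.2] yawerr -0.006 F vise [-5.2 -9.4 10. ] w 0.0535 t 22.225
[(np.float64(-55.5), -3.8), (np.float64(-52.5), 5.6), (np.float64(-42.5), -2.5), (np.float64(-37.0), -3.1), (np.float64(-32.0), 3.5), (np.float64(-24.0), 3.5), (np.float64(-18.5), 14.9), (np.float64(7.5), -15.9)]
30 30 [-35.6, -10.3, 7.5] [-42.6  61.6]
27 33 [-33.5, -9.6, 9.1] [-40.6  61. ]
24 36 [-31.5, -9.2, 10.4] [-38.7  60.2]
20 41 [-28.9, -9.7, 11.6] [-36.5  58.8]
16 48 [-26.3, -11.3, 11.9] [-34.5  56.9]
12 56 [-23.6, -14.4, 11.0] [-32.6  54.1]
8 65 [-20.7, -18.8, 8.4] [-30.7  50.4]
4 77 [-17.1, -23.6, 4.0] [-28.4  45.6]
0 90 [-12.8, -27.3, -1.3] [-25.  40.]
```

Moving the fork down while pushing worked: the edges now match about 65°. I'll keep pushing toward the jaw.

apply_moves --moves '[[[0.03, 0, 0, 0, 0.43], [0.06, 0, 0, 0, 0.43], [0.09, 0, 0, 0, 0.43], [0.12, 0, 0, 0, 0.43], [0.12, 0, 0, 0, 0.43]]]'

```text
time: 22.9
tool_pos: [0.5138, -0.1664, 0.2322]
ee_rot: [3.139, 0.021, 1.518]
wrist_force: [-5.2, -22.9, 6.3]
width: 0.0539
finger_force: 12.7
```

```bash
python3 st.py; python3 lean.py w14|sed '2,6d'
```

```text
axis vise mm [  1.6 -39.6  52.3] yawerr -0.006 F vise [ -4.1 -23.1   6.3] w 0.0539 t 22.9
[(np.float64(-57.5), -3.2), (np.float64(-55.0), -4.2), (np.float64(-52.0), 6.4), (np.float64(-41.0), -2.5), (np.float64(-36.0), -2.9), (np.float64(-30.5), 3.9), (np.float64(-23.5), 3.5), (np.float64(-18.5), 19.3), (np.float64(7.5), -16.0)]
12 56 [-23.3, -14.7, 11.0] [-32.6  54.1]
8 65 [-20.3, -19.0, 8.3] [-30.7  50.4]
4 77 [-16.6, -23.8, 3.9] [-28.4  45.6]
0 90 [-12.2, -27.4, -1.4] [-25.  40.]
```

The block is past its tipping angle, so backing the fork off slowly lets it settle onto its base.

apply_moves --moves '[[[-0.06, 0, 0.02, 0, 0.43], [-0.12, 0, 0.04, 0, 0.43], [-0.16, 0, 0.04, 0, 0.43], [-0.2, 0, 0.04, 0, 0.43], [-0.25, 0, 0.04, 0, 0.43], [-0.3, 0, 0.04, 0, 0.43], [-0.35, 0, 0.04, 0, 0.43], [-0.35, 0, 0.04, 0, 0.43]]]'

```text
time: 23.95
tool_pos: [0.5136, -0.1741, 0.2318]
ee_rot: [3.14, -0.011, 1.518]
wrist_force: [-5.1, 14.6, 24.6]
width: 0.0536
finger_force: 12.9
```

```bash
python3 st.py; python3 lean.py w15|sed '2,6d'
python3 - <<'E'
from h import *
s=load("w15");q=np.load("p.npy");c=Vi(q,-np.asarray(s["R"]).T@np.asarray(s["t"]))[0]
# upright block: y faces at yf-25, yf, z=.08
for yf in (0,-5,-8,-12): print(yf,[round(c[1]*1e3+(y-c[1]*1e3)*(75-c[2]*1e3)/(80-c[2]*1e3),1) for y in (yf-25,yf)])
E
```

```text
axis vise mm [  1.7 -41.5  51.8] yawerr -0.006 F vise [-5.8 14.4 24.6] w 0.0536 t 23.95
[(np.float64(-62.5), -2.0), (np.float64(-57.0), -4.5), (np.float64(-54.0), 5.0), (np.float64(-43.5), -2.3), (np.float64(-39.0), -2.5), (np.float64(-34.0), 3.2), (np.float64(-26.0), 3.7), (np.float64(-22.0), 21.1), (np.float64(4.0), -16.7)]
12 56 [-24.3, -13.9, 10.9] [-32.6  54.1]
8 65 [-21.5, -18.3, 8.4] [-30.7  50.4]
4 77 [-18.0, -23.2, 4.2] [-28.4  45.6]
0 90 [-13.8, -27.1, -1.1] [-25.  40.]
0 [np.float64(-27.1), np.float64(-1.1)]
-5 [np.float64(-32.3), np.float64(-6.3)]
-8 [np.float64(-35.4), np.float64(-9.4)]
-12 [np.float64(-39.5), np.float64(-13.6)]
```

apply_moves --moves '[[[0.05, -0.03, 0, 0, 0.4], [0, -0.03, 0, 0, 0.4], [-0.05, -0.03, -0.02, 0, 0.4], [-0.1, -0.03, -0.02, 0, 0.4], [-0.15, -0.03, -0.02, 0, 0.4], [-0.15, -0.03, -0.02, 0, 0.4]]]'

```text
time: 24.75
tool_pos: [0.5108, -0.1851, 0.227]
ee_rot: [-3.141, -0.0, 1.518]
wrist_force: [0.4, 0.4, -0.6]
width: 0.0563
finger_force: 0.0
```

```bash
python3 st.py; python3 lean.py w16|sed '2,6d'
```

```text
axis vise mm [ -1.2 -54.6  47. ] yawerr -0.006 F vise [ 0.4  0.4 -0.6] w 0.0563 t 24.75
[(np.float64(-64.0), 7.1), (np.float64(-61.0), -2.5), (np.float64(-55.0), -3.1), (np.float64(-46.5), -3.3), (np.float64(-37.5), 3.9), (np.float64(-33.0), 24.8), (np.float64(-8.0), -18.9)]
12 56 [-25.6, -12.9, 10.7] [-32.6  54.1]
8 65 [-22.9, -17.3, 8.5] [-30.7  50.4]
4 77 [-19.8, -22.5, 4.5] [-28.4  45.6]
0 90 [-15.8, -26.7, -0.7] [-25.  40.]
```

Forces are zero, and the two edges at -33 and -8 mm match an upright block about 7 mm off the fixed jaw. I'll rise, go above it and use my last view to confirm.

apply_moves --moves '[[[-0.05, 0, -0.5, 0, 0.4], [-0.05, 0, -1.2, 0, 0.3], [0.1, 0, -2.0, 0, 0], [0.4, 0.02, -2.4, 0, 0], [0.7, 0.03, -2.4, 0, 0], [0.7, 0.03, -2.4, 0, 0]]]'

```text
time: 25.55
tool_pos: [0.5142, -0.1491, 0.3461]
ee_rot: [-3.139, -0.001, 1.52]
wrist_force: [-0.5, 0.0, -0.7]
width: 0.0937
finger_force: 0.0
```

```bash
python3 st.py
python3 - <<'E'
from edges import *
s=shot("wrist","w17"); q=np.load("p.npy"); print(prof(s,q,z=.08))
for z in (.08,): 
    a,b=proj(s,V(q,[0,-.02,z])[0],True); print(a,b)
crop("w17",160,130,240,180,3.333,"w17b")
E
```

```text
axis vise mm [  0.3 -18.3 166.1] yawerr -0.004 F vise [-0.5  0.  -0.7] w 0.0937 t 25.55
[(np.float64(-42.0), 3.2), (np.float64(-38.0), -2.9), (np.float64(-31.0), 19.0), (np.float64(-7.0), -18.5), (np.float64(1.0), 2.2), (np.float64(4.5), 3.0), (np.float64(9.0), -2.9)]
283.2983530875001 228.31593463581507
```

View pics/w17b.png

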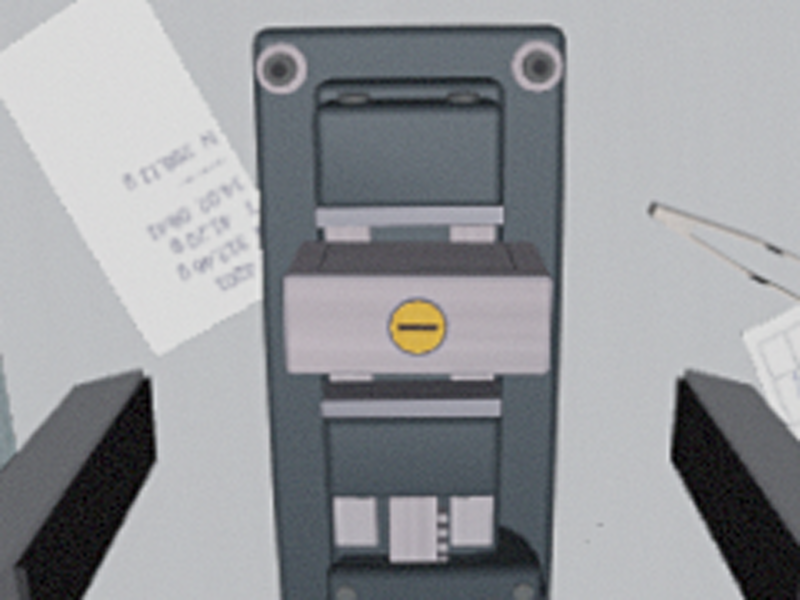

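The last view shows the block standing plug up and square, with the plug at (418,327), the body at x 285–552 and both parallels visible. I'll grip it by its ends and press it to the fixed jaw.

apply_moves --moves '[[[-0.01, 0, 0.8, 0, 0], [-0.01, 0, 1.6, 0, 0], [-0.01, 0, 2.0, 0, 0], [-0.01, 0, 2.1, 0, 0], [-0.01, 0, 2.1, 0, 0.4], [-0.01, 0, 2.1, 0, 0.4], [-0.01, 0, 2.1, 0, 0.4], [-0.01, 0, 2.1, 0, 0.4]]]'

```text
time: 26.6
tool_pos: [0.5146, -0.1507, 0.2437]
ee_rot: [3.14, 0.001, 1.518]
wrist_force: [0.3, -0.7, 2.3]
width: 0.0641
finger_force: 30.0
```

```bash
python3 st.py
```

```text
axis vise mm [  1.4 -20.2  63.7] yawerr -0.006 F vise [ 0.4 -0.6  2.3] w 0.0641 t 26.6
```

apply_moves --moves '[[[0.04, 0, 0.01, 0, 0.4], [0.08, 0, 0.01, 0, 0.4], [0.12, 0, 0.01, 0, 0.4], [0.15, 0, 0.01, 0, 0.4], [0.18, 0, 0.01, 0, 0.4], [0.18, 0, 0.01, 0, 0.4]]]'

```text
time: 27.35
tool_pos: [0.5154, -0.1429, 0.2438]
ee_rot: [3.138, 0.005, 1.518]
wrist_force: [0.4, -6.4, 6.2]
width: 0.0634
finger_force: 30.0
```

```bash
python3 st.py
```

```text
axis vise mm [  2.2 -13.1  63.8] yawerr -0.006 F vise [ 0.7 -6.4  6.2] w 0.0634 t 27.35
```

apply_moves --moves '[[[0.03, 0, 0.02, 0, 0.4], [0.05, 0, 0.03, 0, 0.4], [0.05, 0, 0.03, 0, 0.4], [0.05, 0, 0.03, 0, 0.4], [0.05, 0, 0.03, 0, 0.4]]]'

```text
time: 27.98
tool_pos: [0.5154, -0.1418, 0.2438]
ee_rot: [3.138, 0.01, 1.518]
wrist_force: [-4.3, -9.8, 10.7]
width: 0.0638
finger_force: 30.0
```

```bash
python3 st.py
python3 - <<'E'
from edges import *
s=shot("wrist","w18"); q=np.load("p.npy"); print(prof(s,q,z=.08))
im=np.asarray(s["image"]); hsv=cv2.cvtColor(im,cv2.COLOR_RGB2HSV); m=cv2.inRange(hsv,(15,90,60),(34,255,255))
n,_,st,ce=cv2.connectedComponentsWithStats(m); 
for i in range(1,n):
    if st[i,4]>100: print(st[i],ce[i].round(1),(Vi(q,onz(s,*ce[i],.08,True))[0]*1e3).round(1))
E
```

```text
axis vise mm [  2.2 -12.9  63.8] yawerr -0.006 F vise [ -3.8 -10.   10.7] w 0.0638 t 27.975
[(np.float64(-59.0), 2.2), (np.float64(-53.5), 2.6), (np.float64(-49.5), 4.8), (np.float64(-33.0), -3.8), (np.float64(-29.5), 8.3), (np.float64(-23.5), 18.1), (np.float64(1.0), -17.6), (np.float64(13.0), 2.3)]
[ 178   44  124   39 3459] [237.5  61.9] [-17.   91.7  80. ]
[ 534  219   26   49 1027] [548.6 243.2] [164.2   3.9  80. ]
[271 273  26  23 442] [283.6 284.1] [  2.2 -11.6  80. ]
[144 297  24  57 693] [153.7 324.8] [-69.7 -39.1  80. ]
[401 297  23  57 699] [413.8 324.8] [ 74.2 -40.5  80. ]
[ 192  353  305   34 2744] [359.1 374.8] [ 46.3 -74.8  80. ]
```

apply_moves --moves '[[[0.03, 0, -0.01, 0, 0.4], [0.06, 0, -0.02, 0, 0.4], [0.08, 0, -0.02, 0, 0.4], [0.08, 0, -0.02, 0, 0.4], [0.08, 0, -0.02, 0, 0.4]]]'

```text
time: 28.65
tool_pos: [0.5155, -0.1402, 0.2439]
ee_rot: [3.138, 0.017, 1.518]
wrist_force: [-2.9, -20.4, 4.4]
width: 0.0639
finger_force: 30.0
```

```bash
python3 st.py
```

```text
axis vise mm [  2.2 -12.6  63.9] yawerr -0.006 F vise [ -1.9 -20.5   4.4] w 0.0639 t 28.65
```

Pressed against the fixed jaw with about 20 N at the wrist. Now I'll ease off, release and rise.

apply_moves --moves '[[[-0.06, 0, 0.02, 0, 0.4], [-0.1, 0, 0.02, 0, 0.4], [-0.12, 0, 0.02, 0, 0.3], [-0.12, 0, 0.02, 0, 0.1], [-0.12, 0, 0.02, 0, 0], [-0.12, 0, -0.8, 0, 0], [-0.12, 0, -1.8, 0, 0.2], [-0.12, 0, -2.2, 0, 0.5], [-0.12, 0, -2.2, 0, 0.5]]]'

```text
time: 29.78
tool_pos: [0.5153, -0.1408, 0.3534]
ee_rot: [3.138, 0.001, 1.519]
wrist_force: [-0.9, 0.4, -0.6]
width: 0.0674
finger_force: 0.0
```

```bash
python3 st.py
python3 - <<'E'
from edges import *
s=shot("wrist","w19"); q=np.load("p.npy"); print(prof(s,q,z=.08))
pv=V(q,[.022,-.126,.068])[0]; k=np.array([.5095,-.3602,.068]); kv=Vi(q,k)[0]; phi=np.arctan2(-(kv[0]-.022),-(kv[1]+.126)); print("phi",phi,"r",np.linalg.norm(k-pv))
for p in (phi,): 
    w=V(q,[.022-.105*np.sin(p),-.126-.105*np.cos(p),.34])[0]; print(w,delta(w,np.pi/2-p+q[2]))
E
```

```text
axis vise mm [  2.1 -10.3 173.4] yawerr -0.005 F vise [-0.9  0.4 -0.6] w 0.0674 t 29.775
[(np.float64(-41.5), 3.5), (np.float64(-37.5), -3.0), (np.float64(-24.0), 19.4), (np.float64(0.0), -18.3), (np.float64(6.0), 3.3), (np.float64(10.0), -3.9)]
phi 0.15368680940743945 r 0.10478242226806263
[ 0.50945663 -0.36041321  0.34      ] (array([-4.39,  0.12,  0.23]), np.float64(0.85), 29.825)
```

The block stands flush against the jaw (edges at -24 and 0 mm), and the knob estimate agrees with the 105 mm radius. Now to the lever.

apply_moves --moves '[[[-1.1, 0.03, 0, 0.2, 0.5], [-2.2, 0.06, 0.1, 0.4, 0.5], [-3.3, 0.1, 0.2, 0.6, 0.5], [-4.3, 0.12, 0.23, 0.85, 0.5], [-4.39, 0.12, 0.23, 0.85, 0.5], [-4.39, 0.12, 0.23, 0.85, 0.5]]]'

```text
time: 30.58
tool_pos: [0.5092, -0.3602, 0.338]
ee_rot: [-3.138, -0.003, 1.37]
wrist_force: [-0.1, 0.3, -0.9]
width: 0.0469
finger_force: 0.0
```

```bash
python3 st.py
python3 - <<'E'
from edges import *
s=shot("wrist","w20"); q=np.load("p.npy"); print(delta([.50945663,-.36041321,.264],np.pi/2-.154+q[2]))
g=cv2.cvtColor(np.asarray(s["image"]),cv2.COLOR_RGB2GRAY); u,v=proj(s,[.5095,-.3604,.075],True); x,y=int(u),int(v); print(u,v)
w=g[y-28:y+22,x-32:x+32]; yy,xx=np.nonzero(w<60); print(len(xx),np.median(xx)+x-32,np.median(yy)+y-28, onz(s,np.median(xx)+x-32,np.median(yy)+y-28,.073,True))
E
```

```text
axis vise mm [   5.1 -229.   158. ] yawerr -0.154 F vise [-0.1  0.3 -0.9] w 0.0469 t 30.575
(array([-0.02,  0.  ,  1.5 ]), np.float64(0.01), 30.625)
285.17516958722047 228.3576966128631
456 285.0 224.0 [ 0.50995747 -0.35748722  0.073     ]
```

apply_moves --moves '[[[-0.02, 0, 0.5, 0, 0.5], [-0.02, 0, 1.0, 0, 0.5], [-0.02, 0, 1.4, 0, 0.5], [-0.02, 0, 1.48, 0, 0.6], [-0.02, 0, 1.48, 0, 0.7], [-0.02, 0, 1.48, 0, 0.7], [-0.02, 0, 1.48, 0, 0.7]]]'

```text
time: 31.5
tool_pos: [0.5093, -0.3618, 0.2674]
ee_rot: [3.14, 0.001, 1.37]
wrist_force: [-0.2, -0.1, -0.6]
width: 0.0285
finger_force: 0.0
```

apply_moves --moves '[[[0.01, -0.21, 0, 0.57, 0.7], [0.04, -0.42, 0, 1.15, 0.7], [0.09, -0.62, 0, 1.72, 0.7], [0.17, -0.82, 0, 2.29, 0.7], [0.26, -1.01, 0, 2.87, 0.7], [0.37, -1.19, 0, 3.44, 0.7], [0.49, -1.35, 0, 4.01, 0.7], [0.64, -1.51, 0, 4.58, 0.7], [0.8, -1.65, 0, 5.16, 0.7], [0.97, -1.77, 0, 5.73, 0.7]]]'

```text
time: 32.75
tool_pos: [0.4322, -0.2972, 0.2671]
ee_rot: [3.137, -0.001, 0.366]
wrist_force: [1.6, -3.4, -1.1]
width: 0.0282
finger_force: 1.8
```

```bash
python3 st.py
cat > lev.py <<'E'
from h import *
from bench import telemetry
q=np.load("p.npy"); o=telemetry.get_obs(); kv=Vi(q,o["tool_pos"])[0]; psi=o["ee_rot"][2]; F=o["wrist_force"]
print("tool phi",round(np.arctan2(-(kv[0]-.022),-(kv[1]+.126)),3),"r",round(np.hypot(kv[0]-.022,kv[1]+.126),4),"yaw phi",round(np.pi/2+q[2]-psi,3),"F tool x,y:",round(np.cos(psi)*F[0]+np.sin(psi)*F[1],2),round(np.sin(psi)*F[0]-np.cos(psi)*F[1],2),"Fz",F[2].round(1),"ff",round(o["finger_force"],2),"w",round(o["width"],4))
E
python3 lev.py
```

```text
axis vise mm [ -73.7 -171.    87.1] yawerr -1.158 F vise [ 1.8 -3.3 -1.1] w 0.0282 t 32.75
tool phi 1.14 r 0.1059 yaw phi 1.158 F tool x,y: 0.31 3.79 Fz -1.1 ff 1.79 w 0.0282
```

apply_moves --moves '[[[0, -0.1, 0, 0.29, 0.7], [0.01, -0.21, 0, 0.57, 0.7], [0.02, -0.31, 0, 0.86, 0.7], [0.04, -0.42, 0, 1.15, 0.7], [0.06, -0.5, 0, 1.38, 0.7], [0.06, -0.5, 0, 1.38, 0.7]]]'

```text
time: 33.5
tool_pos: [0.4258, -0.2726, 0.267]
ee_rot: [3.139, -0.001, 0.129]
wrist_force: [-0.4, -3.3, 1.1]
width: 0.0283
finger_force: 1.3
```

```bash
python3 lev.py
```

```text
tool phi 1.381 r 0.1057 yaw phi 1.395 F tool x,y: -0.82 3.19 Fz 1.1 ff 1.31 w 0.0283
```

apply_moves --moves '[[[0, -0.05, 0, 0.14, 0.7], [0, -0.1, 0, 0.29, 0.7], [0.01, -0.13, 0, 0.36, 0.7], [0.01, -0.16, 0, 0.43, 0.7], [0.01, -0.16, 0, 0.43, 0.7]]]'

```text
time: 34.12
tool_pos: [0.4254, -0.2638, 0.2663]
ee_rot: [3.142, -0.0, 0.054]
wrist_force: [-1.0, -3.5, 3.1]
width: 0.0281
finger_force: 1.4
```

```bash
python3 lev.py
```

```text
tool phi 1.464 r 0.1051 yaw phi 1.47 F tool x,y: -1.24 3.47 Fz 3.1 ff 1.36 w 0.0281
```

apply_moves --moves '[[[0, -0.04, 0, 0.11, 0.7], [0, -0.08, 0, 0.22, 0.7], [0.01, -0.12, 0, 0.33, 0.7], [0.01, -0.12, 0, 0.33, 0.7]]]'

```text
time: 34.62
tool_pos: [0.4255, -0.2577, 0.2661]
ee_rot: [-3.141, 0.0, -0.004]
wrist_force: [-0.8, -2.1, 1.7]
width: 0.0279
finger_force: 1.2
```

```bash
python3 lev.py
```

```text
tool phi 1.522 r 0.1049 yaw phi 1.528 F tool x,y: -0.78 2.06 Fz 1.7 ff 1.22 w 0.0279
```

apply_moves --moves '[[[0, -0.04, 0, 0.11, 0.7], [0, -0.08, 0, 0.22, 0.7], [0.01, -0.12, 0, 0.33, 0.7], [0.01, -0.12, 0, 0.33, 0.7]]]'

```text
time: 35.12
tool_pos: [0.4259, -0.2518, 0.2661]
ee_rot: [-3.141, 0.001, -0.061]
wrist_force: [-1.2, -3.8, 2.9]
width: 0.0283
finger_force: 1.4
```

```bash
python3 lev.py
```

```text
tool phi 1.579 r 0.1047 yaw phi 1.585 F tool x,y: -0.92 3.89 Fz 2.9 ff 1.37 w 0.0283
```

apply_moves --moves '[[[0, -0.04, 0, 0.11, 0.7], [0, -0.08, 0, 0.22, 0.7], [0, -0.08, 0, 0.22, 0.7]]]'

```text
time: 35.5
tool_pos: [0.4262, -0.2487, 0.2661]
ee_rot: [3.138, -0.0, -0.101]
wrist_force: [-0.6, -6.7, -0.0]
width: 0.0282
finger_force: 3.5
```

```bash
python3 lev.py
```

```text
tool phi 1.608 r 0.1046 yaw phi 1.625 F tool x,y: 0.07 6.77 Fz -0.0 ff 3.47 w 0.0282
```

apply_moves --moves '[[[0, -0.03, 0, 0.06, 0.7], [0, -0.05, 0, 0.1, 0.7], [0, -0.05, 0, 0.1, 0.7], [0, -0.05, 0, 0.1, 0.7]]]'

```text
time: 36.0
tool_pos: [0.4264, -0.2474, 0.2662]
ee_rot: [3.135, -0.001, -0.119]
wrist_force: [-1.0, -10.8, -1.3]
width: 0.0283
finger_force: 5.4
```

```bash
python3 lev.py
```

```text
tool phi 1.621 r 0.1045 yaw phi 1.642 F tool x,y: 0.29 10.8 Fz -1.3 ff 5.43 w 0.0283
```

apply_moves --moves '[[[0, 0.05, 0, 0, 0.7], [0, 0.12, 0, 0, 0.65], [0, 0.12, 0, 0, 0.5], [0, 0.12, 0, 0, 0.5], [0, 0.12, -0.8, 0, 0.5], [0, 0.12, -1.6, 0, 0.5], [0, 0.12, -2.2, 0, 0.5], [0, 0.12, -2.2, 0, 0.5]]]'

```text
time: 37.0
tool_pos: [0.4262, -0.2514, 0.3789]
ee_rot: [3.139, -0.005, -0.117]
wrist_force: [0.7, -1.0, -0.5]
width: 0.0472
finger_force: 0.0
```

```bash
python3 lev.py
python3 - <<'E'
from edges import *
s=shot("wrist","w21"); q=np.load("p.npy"); print(prof(s,q,z=.08))
hsv=cv2.cvtColor(np.asarray(s["image"]),cv2.COLOR_RGB2HSV); m=cv2.inRange(hsv,(15,90,60),(34,255,255)); n,_,st,ce=cv2.connectedComponentsWithStats(m)
for i in range(1,n):
    p=Vi(q,onz(s,*ce[i],.08,True))[0]*1e3
    if st[i,4]>60 and abs(p[0])<40 and abs(p[1])<60: print("plug",st[i],p.round(1))
E
```

```text
tool phi 1.583 r 0.1043 yaw phi 1.641 F tool x,y: 0.81 0.89 Fz -0.5 ff 0.0 w 0.0472
[(np.float64(-63.0), -3.5), (np.float64(-38.0), 3.7), (np.float64(-33.5), -2.9), (np.float64(-26.0), 17.4), (np.float64(-1.5), -16.3), (np.float64(1.0), 2.7), (np.float64(3.5), 3.7), (np.float64(7.5), -6.0), (np.float64(12.5), 18.6), (np.float64(16.5), 5.1)]
plug [147 127  13  14 145] [  2.  -13.3  80. ]
plug [ 80 137  24  65 930] [-23.4  59.   80. ]
```

```bash
python3 -c "
from bench import ticket
print(ticket.close_job())"
```

```text
the job is handed in; nothing more can be done
None
```

The weight is clamped plug up on the parallels, flush to the fixed jaw and nipped with about 11 N at the knob (roughly 55 N at the jaw); I pressed it to that jaw first with about 20 N at the wrist while the sliding jaw was clear, and handed the job in at 37 s, but no verdict was returned and I did not re-check the bystanders afterwards.

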